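# Move the prep line on: boxes to chill, chilled bowl to serve, next bowl to weigh

## Task

Move the prep line on: the two closed glass meal boxes go onto the marble slab to chill, one stacked squarely on the other with the green lid on top because that one is used first; the white-lined cobalt bowl that has been chilling on the marble goes onto the round serving board, and the plain cobalt bowl goes onto the plate of the kitchen scale. The marble, board and scale are all taken at the start, so park what is in the way on the empty grey trivet or a clear bit of counter meanwhile; keep everything upright, set each thing down in the middle of its place without dropping it, and leave the pepper grinder and the spice jar where they are.

Things in the scene. Friction and masses are not known exactly. Their poses are not given: they have to be found in the camera images.
- orange_box: closed glass meal-prep box with a bright orange plastic snap lid, loose, 120 x 62 mm and 52 mm high, about 0.36 kg (0.29 to 0.45). Origin: centre of its underside; x along its 120 mm length, y across its 62 mm width, z up. The lid is flat and is the widest part, from 37 mm to 52 mm up; the glass below it is 6 mm narrower all told. Best taken from above across the 62 mm width, at the lid. At the start it stands on the plate of the scale.
- green_box: closed glass meal-prep box with a bright green plastic snap lid, loose, 120 x 62 mm and 52 mm high, about 0.36 kg (0.29 to 0.45). Origin: centre of its underside; x along its 120 mm length, y across its 62 mm width, z up. The lid is flat and is the widest part, from 37 mm to 52 mm up; the glass below it is 6 mm narrower all told. Best taken from above across the 62 mm width, at the lid. At the start it stands on the serving board.
- white_lined_bowl: small straight-sided cobalt-blue ceramic bowl, glazed white inside and on the rim, loose, 62 mm outside diameter (full width from 15 mm up), 46 mm high, wall 4 mm, about 0.15 kg. Origin: centre of its underside, z up. It can be taken from above across its outside at any yaw. At the start it stands on the marble slab.
- plain_bowl: small straight-sided cobalt-blue ceramic bowl, cobalt all over, inside too, loose, 62 mm outside diameter (full width from 15 mm up), 46 mm high, wall 4 mm, about 0.15 kg. Origin: centre of its underside, z up. It can be taken from above across its outside at any yaw. At the start it stands on the bare counter (height 0).
- scale: flat white digital kitchen scale, fixed, with a round steel weighing plate of 144 mm diameter. Origin: on the counter directly under the middle of the plate; the plate's top is 22 mm above it. Its white body (16 mm high) is 158 mm wide along y and reaches from 122 mm behind the origin (-x, the end with the dark display) to 78 mm ahead (+x)
- marble_slab: pale square marble slab, fixed, 156 x 156 mm, top 18 mm above the counter. Origin: under its middle, at counter height; x and y along its sides
- serving_board: round oak serving board, fixed, 164 mm diameter, top 16 mm above the counter. Origin: under its middle, at counter height
- trivet: round dark-grey silicone trivet, fixed, 144 mm diameter, top 6 mm above the counter, empty at the start: a free spot for parking one thing. Origin: under its middle, at counter height
- pepper_grinder: turned dark-wood pepper grinder with a small steel knob, loose bystander standing on the counter, 56 mm diameter, 144 mm high. Origin: centre of its underside, z up. It stands at least 120 mm from the middle of every place. To be left alone
- spice_jar: squat glass jar of brown spice with a flat steel screw lid, loose bystander standing on the counter, 57 mm diameter, 72 mm high. Origin: centre of its underside, z up. It stands at least 120 mm from the middle of every place. To be left alone. (An ice cream scoop, 28 mm high, also lies on the counter on the robot's side of all these things, and a covered pan rail, 90 mm high, stands along the far edge)
Not all that is in view belongs to the job. What is shaped like the white_lined_bowl but red or yellow is not meant.

How it is judged:
By the outcome, as a careful person would: the job done as asked, in the order asked, and still so for the second after the job is handed in, with the robot touching nothing.
It also fails if it takes over 128 s, if anything falls off the work surface, if the arm or the gripper's body presses on something with over 40 N, if the wrist force passes 120 N, or if a joint passes its speed limit or range.

## Robot

A 6-joint arm with a two-finger parallel gripper is mounted at the origin on the work surface. World frame = base frame: x ahead of the robot, y to its left, z up, the work surface at z = 0. Lengths are in mm, angles in rad, forces in N, time in s.
With the tool pointing down it reaches from about 275 to 875 mm from the base axis. Payload 12.5 kg.
Tool frame: the origin (TCP) lies at the very end of the fingers, on their centre line; the grasp point (between the pads) lies manip.grasp_offset behind it (manip.grasp_offset is the distance from the TCP to the grasp point, in mm); z points along the fingers, x is the direction in which the jaws open and shut, and the axes are right-handed (so a half turn about z gives the same grasp; the last joint's range is limited). The gripper opens to 85 mm and grips with 20 to 120 N. Pads are 22 mm wide; open, the fingers measure 114 mm over their backs; the gripper's body (76 mm by 85 mm) begins 54 mm behind the grasp point. The pads swing forward as they close: fully open they stand 13 mm farther back than shut.
Start: joints at [-0.085, 0.351, 1.652, -0, 1.139, -0.085], TCP at [549.986, 0.027, 231.29] pointing down, gripper open.
Joint ranges: [-2.75, 2.75], [-0.79, 2.1], [0.01, 2.65], [-1.57, 4.71], [0.07, 3.14], [-2.87, 2.87]. Speed limits (rad/s): [2.22, 2.22, 2.79, 3.14, 3.14, 3.14].

## Interface

Orientations are given as a rotation vector (axis times angle).
In Python, from bench import readout, optics, order, manip gives the robot as it stands.
- The arm moves only by the tool step_arm, never from a script. Its argument "steps" is a list of rows, each an object of numbers: "tx", "ty", "tz": the shift along the world's x, y, z in units of 50 mm (1.0 is 50 mm); "roll": the turn about the world's z in units of 6 degrees (1.0 is 6 degrees); "fingers": the opening in per cent of the stroke, from 0 (shut) to 100 (fully open). In form: [{"tx": .., "ty": .., "tz": .., "roll": .., "fingers": ..}, ...]. A call has 1 to 12 rows; each row is the pose to reach, as a shift and turn from the pose commanded when the call began; what a row does not reach only later rows make up. A row lasts 1/10 s, in which the tool goes at most 50 mm and 8.59 degrees, less where a joint would pass 70% of its speed; a pose out of reach is approached as far as the arm can. A call with a gripper value outside its range is refused whole. The fingers move at their own pace and stop on an object; "force" is the grip in N (left out, the last holds). Time passes only in rows, so rows that repeat a pose let the fingers close. It gives the time, the measured TCP pose, the force and the opening at its end, in the units of the state.
- readout.get_obs(): the state, without advancing time (a new reading comes with each control period).
- optics.camera(name): name is "scene" or "side" or "wrist"; returns (picture, depth): 400x640x3 uint8, red, green, blue; 400x640 float32, mm along the optical axis (not along the pixel's ray), 0 where there is no reading.
- optics.camera_params(name): a dict with "fx", "fy", "cx", "cy" (pixels), "view" (4x4, takes a point from world to camera coordinates). Camera axes: x right, y down, z forward; pixel columns grow to the right and rows downward; lengths in mm; the calibration is good to about 2 mm. The wrist camera is an equidistant fisheye: a pixel r from the principal point sees the ray r / f radians off the axis. A picture is of the moment at which its call begins: read the wrist's pose just before it. camera_params takes no time and is no camera call; for the wrist camera it gives the pose at the moment of the call.
- order.close_job(): hands the job in, once; it reports no verdict.
The state is a dict: "time": time; "joints": joint angles; "joint_vel": joint speeds; "effort": joint torques, N m; "position": TCP position; "tool_rot": TCP orientation; "contact_force": force on the tool from outside, world axes, zero at the start; "ft_torque": the same for the moment, N m; "width": finger opening in mm.
Only numpy, scipy, OpenCV 4.12 (cv2) and the standard library are available. Lean on these libraries where they do the work, as an engineer would, in place of code of your own. Each camera call takes 0.05 s, during which the arm holds its last target.

## Working session

There is one attempt and no reset: what is moved stays moved. The work goes in short steps, Python scripts to look and compute and a tool call to move; the robot and the scene stay as the last step left them, time stands still between calls to the robot, and variables do not carry over. Pictures are saved under pics/ and viewed, and the job is handed in when it is done.

Besides the shell and the picture viewer there is one more tool, called after "Call:" as a command line: name --argument value ..., lists and objects as JSON in quotes. step_arm: Moves the arm, as the interface text tells. Its arguments: {"type":"object","properties":{"steps":{"type":"array"},"force":{"type":"number"}},"required":["steps"]}

```bash
mkdir -p pics; ls; python3 - <<'E'
from bench import readout, optics, order, manip
import cv2, numpy as np
print(readout.get_obs(), manip.grasp_offset)
for n in ("scene","side"):
    im,d=optics.camera(n)
    np.savez(f"pics/{n}0.npz",im=im,d=d)
    p=optics.camera_params(n); print(n,p)
    cv2.imwrite(f"pics/{n}0.png",im[...,::-1])
E
```

```text
pics
{'time': 0.0, 'joints': array([-8.46180667e-02,  3.51272199e-01,  1.65246408e+00, -7.29833295e-06,
        1.13906505e+00, -8.46252465e-02]), 'joint_vel': array([ 0.00097681,  0.00014842, -0.00148351, -0.00077577,  0.00057902,
       -0.00027381]), 'effort': array([ 1.33101348e-03, -5.06107914e+01, -2.91406649e+01,  6.01447425e-06,
        4.57781483e-03,  4.96419239e-05]), 'position': array([5.49658026e+02, 4.28829127e-02, 2.30723517e+02]), 'tool_rot': array([-3.14149653e+00, -1.60808123e-05,  1.89261348e-03]), 'contact_force': array([ 0.53164208,  0.18277407, -0.27541235]), 'ft_torque': array([0.01198593, 0.01223279, 0.01133156]), 'width': 85.41310238308452} 18.700000000000003
scene {'fx': 457.78445525426827, 'fy': 457.78445525426827, 'cx': 316.0427012565761, 'cy': 196.57545524704292, 'view': array([[ 8.31320423e-01,  5.55764894e-01,  5.63359402e-03,
        -4.25404281e+02],
       [ 4.35776695e-01, -6.45482214e-01, -6.27257032e-01,
        -1.74350644e+02],
       [-3.44971053e-01,  5.23906570e-01, -7.78791936e-01,
         1.41396127e+03],
       [ 0.00000000e+00,  0.00000000e+00,  0.00000000e+00,
         1.00000000e+00]])}
side {'fx': 428.665378725456, 'fy': 428.665378725456, 'cx': 321.2955469035004, 'cy': 199.51920059780568, 'view': array([[ 9.92027464e-01, -1.25733818e-01, -8.51568911e-03,
        -5.02868346e+02],
       [-8.17050514e-02, -5.90254462e-01, -8.03071575e-01,
         8.06038237e+01],
       [ 9.59468318e-02,  7.97364833e-01, -5.95821725e-01,
         1.16827217e+03],
       [ 0.00000000e+00,  0.00000000e+00,  0.00000000e+00,
         1.00000000e+00]])}
```

View pics/scene0.png

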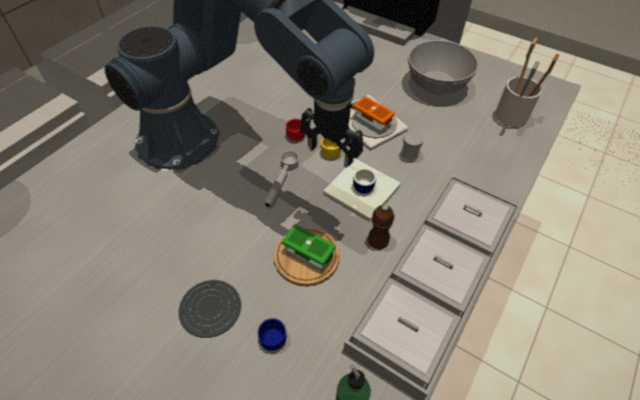

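View pics/side0.png

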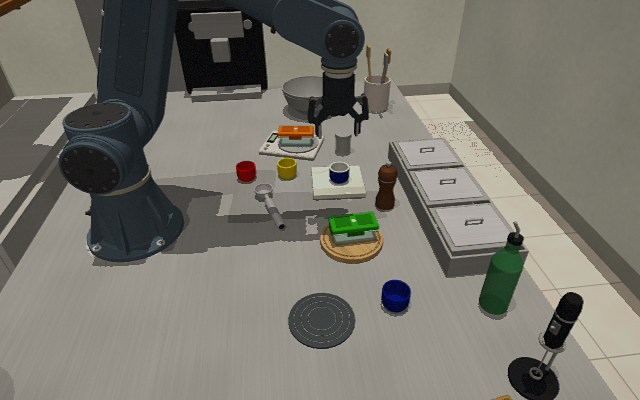

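The scene picture shows the orange box on the scale (373,115), the green box on the board (308,245), the white-lined bowl on the marble (364,181) and the plain bowl on the counter (272,334). The trivet is at (210,308), the grinder at (380,228) and the jar at (411,149).

Things that could be mistaken for the bowls: red cup (295,130) and yellow cup (330,148), both the wrong colour. Between the two cobalt bowls, the white interior decides it.

Next I measure, with a close crop to check.

```bash
cat > h.py <<'E'
import numpy as np, cv2
from bench import readout, optics
def cloud(im,d,p):
    v,u=np.indices(d.shape); z=d.astype(float)
    P=np.stack([(u-p["cx"])/p["fx"]*z,(v-p["cy"])/p["fy"]*z,z],-1)
    R=p["view"][:3,:3];t=p["view"][:3,3]
    return (P-t)@R
def shot(n,tag):
    im,d=optics.camera(n);p=optics.camera_params(n)
    cv2.imwrite(f"pics/{n}{tag}.png",im[...,::-1]);np.savez(f"pics/{n}{tag}.npz",im=im,d=d)
    return im,d,cloud(im,d,p)
def hsv(im): return cv2.cvtColor(im,cv2.COLOR_RGB2HSV)
E
python3 - <<'E'
from h import *
tiles=[]
for n in ("scene","side"):
    f=np.load(f"pics/{n}0.npz");im,d=f["im"],f["d"];W=cloud(im,d,optics.camera_params(n));H=hsv(im)
    h,s,v=[H[...,i].astype(int) for i in range(3)]
    print(n,"counter z",np.median(W[(abs(W[...,2])<10)&(d>0)][:,2]))
    for nm,m in dict(orange=(h>5)&(h<17)&(s>200)&(v>150),green=(h>50)&(h<70)&(s>180)&(v>80),blue=(h>110)&(h<130)&(s>150)).items():
        nc,L,st,c=cv2.connectedComponentsWithStats(m.astype(np.uint8))
        for i in range(1,nc):
            if st[i,4]<60: continue
            q=W[(L==i)&(d>0)]; top=np.percentile(q[:,2],95)
            t=q[(q[:,2]>top-5)]
            r=cv2.minAreaRect(t[:,:2].astype(np.float32))
            print(nm,c[i].round(),st[i,4],"top",top.round(1),"rect",np.round(r[0],1),np.round(r[1],1),round(r[2],1))
    # ortho map 1px=1.5mm, x 250..900 up, y -450..450
    X=W[...,0];Y=W[...,1]
c=np.load("pics/scene0.npz")["im"]
a=cv2.resize(c[90:215,280:440],None,fx=4.5,fy=4.5,interpolation=cv2.INTER_CUBIC)
cv2.imwrite("pics/cropA.png",a[...,::-1])
c=np.load("pics/side0.npz")["im"]
a=cv2.resize(c[110:350,230:420],None,fx=2.5,fy=2.5,interpolation=cv2.INTER_CUBIC)
cv2.imwrite("pics/cropB.png",a[...,::-1])
# orthophoto at z=16 homography, both
for n in ("scene","side"):
    p=optics.camera_params(n);im=np.load(f"pics/{n}0.npz")["im"]
    xs=np.linspace(880,280,600);ys=np.linspace(400,-400,800)
    gy,gx=np.meshgrid(ys,xs); P=np.stack([gx,gy,np.full_like(gx,16)],-1)@p["view"][:3,:3].T+p["view"][:3,3]
    u=P[...,0]/P[...,2]*p["fx"]+p["cx"];v=P[...,1]/P[...,2]*p["fy"]+p["cy"]
    cv2.imwrite(f"pics/ortho_{n}.png",cv2.remap(im,u.astype(np.float32),v.astype(np.float32),cv2.INTER_CUBIC)[...,::-1])
E
```

```text
scene counter z 2.8900993779020414
orange [374. 109.] 452 top 80.8 rect [465.7 382.2] [ 56.9 117.1] 82.6
green [297. 239.] 168 top 73.8 rect [ 550.8 -127. ] [67.9 54.9] 4.1
blue [363. 188.] 96 top 59.7 rect [588.6 115.2] [43.1 12. ] 26.1
blue [272. 334.] 660 top 49.0 rect [ 625.4 -343.7] [54.5 59.8] 46.7
side counter z -0.1525007974488687
orange [295. 129.] 249 top 76.5 rect [465.5 380.4] [ 56.3 117.4] 81.7
green [353. 222.] 698 top 70.1 rect [ 572.1 -126.6] [118.   62.4] 2.6
blue [339. 177.] 177 top 60.5 rect [574.7 114. ] [22.2 53.9] 78.7
blue [395. 295.] 750 top 46.2 rect [ 625.3 -344.6] [61.9 58.1] 74.3
```

View pics/cropA.png

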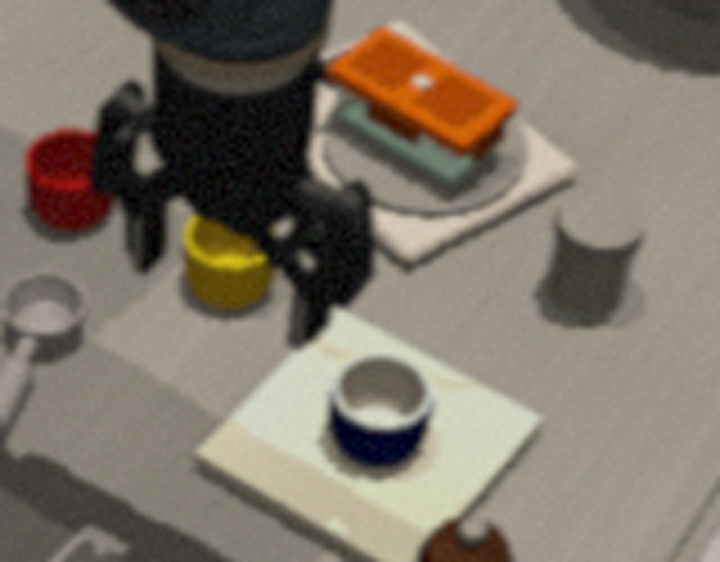

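View pics/cropB.png

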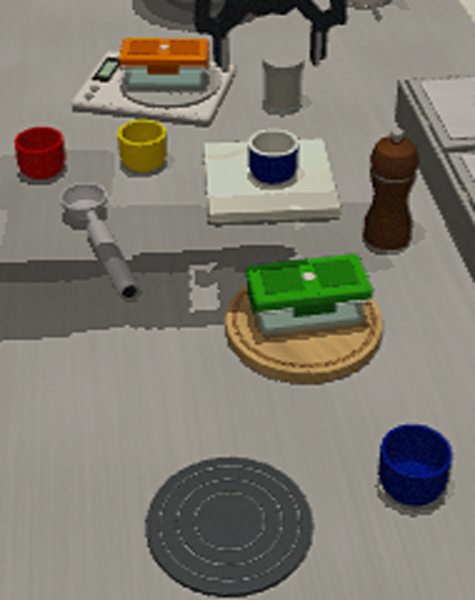

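View pics/ortho_scene.png

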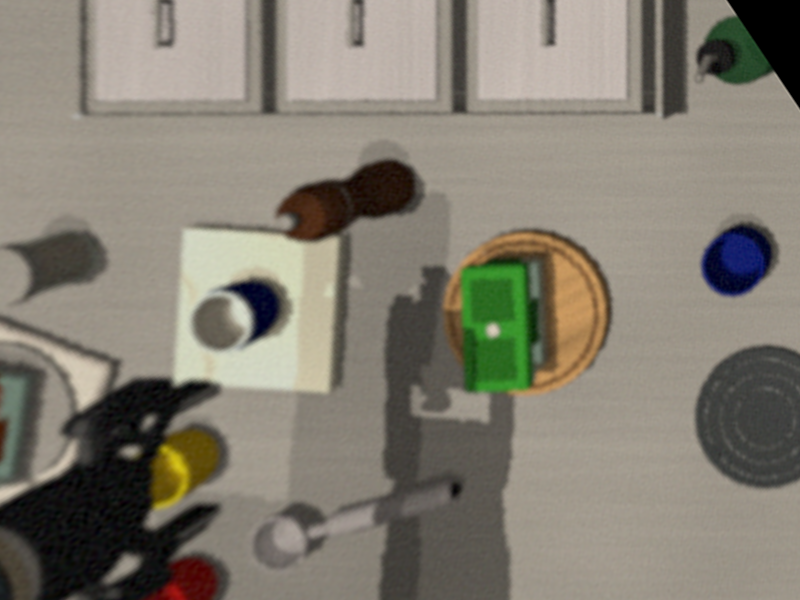

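View pics/ortho_side.png

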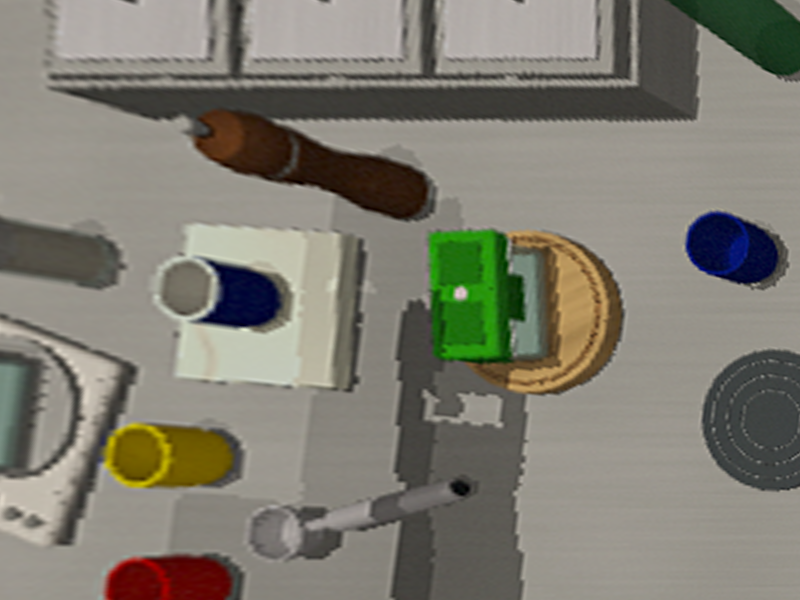

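White inside is at crop A (380,400), so that is the white-lined bowl. The plain bowl is blue inside. Next I fit the fixtures and the bowl by depth.

```bash
cat >> h.py <<'E'
def ring(q,rad):
    from scipy.optimize import least_squares
    # centre of minimal enclosing-ish: robust: disc of given radius covering points
    c0=(q.max(0)+q.min(0))/2
    h=cv2.convexHull(q.astype(np.float32))[:,0]
    f=lambda c: np.hypot(*(h-c).T)-rad
    return least_squares(f,c0,loss="soft_l1",f_scale=2).x
E
python3 - <<'E'
from h import *
for n in ("scene","side"):
    f=np.load(f"pics/{n}0.npz");im,d=f["im"],f["d"];W=cloud(im,d,optics.camera_params(n))
    def near(x,y,r): return (d>0)&(np.hypot(W[...,0]-x,W[...,1]-y)<r)
    for nm,(x,y,R,zt) in dict(marble=(580,140,140,18),board=(567,-127,100,16),scale=(465,381,110,22),trivet=(465,-367,100,6),grinder=(690,10,60,120),jar=(630,330,60,72),wbowl=(578,130,50,64),pbowl=(625,-344,50,46)).items():
        q=W[near(x,y,R)]
        hist,e=np.histogram(q[:,2],bins=np.arange(-6,150,2))
        top=[(int(e[i]),int(hist[i])) for i in np.argsort(-hist)[:4]]
        s=q[abs(q[:,2]-zt)<5]
        if len(s)>8:
            lo,hi=np.percentile(s[:,:2],[1,99],axis=0)
            print(n,nm,top,len(s),"mid",((lo+hi)/2).round(1),"ext",(hi-lo).round(1),"minarea",np.round(cv2.minAreaRect(s[:,:2].astype(np.float32)),1) if 0 else [np.round(a,1) for a in cv2.minAreaRect(s[:,:2].astype(np.float32))])
E
```

```text
scene marble [(2, 1097), (4, 744), (20, 716), (0, 692)] 1643 mid [573.3 139.1] ext [156.6 158.2] minarea [array([572.1, 140.5]), array([159.9, 157.1]), np.float64(86.4)]
scene board [(18, 592), (2, 493), (70, 457), (16, 420)] 1405 mid [ 568.4 -126.1] ext [157.7 157.7] minarea [array([ 570.2, -126.6]), array([162.7, 159.1]), np.float64(59.0)]
scene scale [(76, 196), (24, 179), (78, 147), (2, 125)] 645 mid [467.7 373.2] ext [181.5 150.7] minarea [array([456.5, 396.5]), array([155.4, 190.1]), np.float64(67.2)]
scene trivet [(8, 1226), (2, 1092), (6, 826), (0, 794)] 4742 mid [ 465.2 -367.8] ext [186.5 186.4] minarea [array([ 465. , -367.4]), array([198.7, 197.9]), np.float64(31.8)]
scene grinder [(2, 396), (0, 247), (4, 216), (6, 67)] 88 mid [694.5  11.9] ext [46.3 37.3] minarea [array([696.8,   9.1]), array([49.6, 31.5]), np.float64(21.8)]
scene jar [(2, 243), (4, 179), (0, 140), (74, 84)] 209 mid [623.  338.8] ext [53.7 56.2] minarea [array([623.4, 339.6]), array([56.7, 57.9]), np.float64(59.9)]
scene wbowl [(20, 187), (18, 124), (22, 106), (66, 49)] 153 mid [577.6 139.3] ext [59.8 63.
[... 872 characters left out ...]
4., -368.]), array([193.2, 196.6]), np.float64(20.2)]
side grinder [(-2, 239), (0, 196), (2, 57), (-4, 47)] 79 mid [692.9   9.3] ext [44.1 34.4] minarea [array([690.2,   8.3]), array([29.5, 47.5]), np.float64(65.7)]
side jar [(-2, 162), (0, 99), (70, 58), (-4, 42)] 124 mid [624.1 336.9] ext [53.5 56.3] minarea [array([624.2, 335.1]), array([56. , 54.3]), np.float64(71.8)]
side wbowl [(16, 147), (18, 87), (14, 36), (62, 32)] 98 mid [578.2 136.9] ext [59.4 65.6] minarea [array([579.6, 137.2]), array([63.3, 58.7]), np.float64(47.3)]
side pbowl [(-2, 298), (0, 284), (44, 79), (2, 68)] 188 mid [ 627.1 -344.1] ext [59.4 61.2] minarea [array([ 627.1, -344. ]), array([61.4, 60.4]), np.float64(46.2)]
```

Call:
step_arm --steps '[{"tx": 0.2, "ty": 1, "tz": 0.5, "roll": 1.4}, {"tx": 0.2, "ty": 1.5, "tz": 1, "roll": 2.8}, {"tx": 0.2, "ty": 2.2, "tz": 1.4, "roll": 4.2}, {"tx": 0.2, "ty": 2.4, "tz": 1.4, "roll": 5.6}, {"tx": 0.2, "ty": 2.4, "tz": 1.4, "roll": 7}, {"tx": 0.2, "ty": 2.4, "tz": 1.4, "roll": 8.4}, {"tx": 0.2, "ty": 2.4, "tz": 1.4, "roll": 9.8}, {"tx": 0.2, "ty": 2.4, "tz": 1.4, "roll": 11.2}, {"tx": 0.2, "ty": 2.4, "tz": 1.4, "roll": 12.6}, {"tx": 0.2, "ty": 2.4, "tz": 1.4, "roll": 14}, {"tx": 0.2, "ty": 2.4, "tz": 1.4, "roll": 15}, {"tx": 0.2, "ty": 2.4, "tz": 1.4, "roll": 15}]'

```text
invalid input
```

Call:
step_arm --steps '[{"tx": 0.2, "ty": 1, "tz": 0.5, "roll": 1.4, "fingers": 100}, {"tx": 0.2, "ty": 1.5, "tz": 1, "roll": 2.8, "fingers": 100}, {"tx": 0.2, "ty": 2.2, "tz": 1.4, "roll": 4.2, "fingers": 100}, {"tx": 0.2, "ty": 2.4, "tz": 1.4, "roll": 5.6, "fingers": 100}, {"tx": 0.2, "ty": 2.4, "tz": 1.4, "roll": 7, "fingers": 100}, {"tx": 0.2, "ty": 2.4, "tz": 1.4, "roll": 8.4, "fingers": 100}, {"tx": 0.2, "ty": 2.4, "tz": 1.4, "roll": 9.8, "fingers": 100}, {"tx": 0.2, "ty": 2.4, "tz": 1.4, "roll": 11.2, "fingers": 100}, {"tx": 0.2, "ty": 2.4, "tz": 1.4, "roll": 12.6, "fingers": 100}, {"tx": 0.2, "ty": 2.4, "tz": 1.4, "roll": 14, "fingers": 100}, {"tx": 0.2, "ty": 2.4, "tz": 1.4, "roll": 15, "fingers": 100}, {"tx": 0.2, "ty": 2.4, "tz": 1.4, "roll": 15, "fingers": 100}]' --force 40

```text
time: 1.3
position: [559.8, 120.0, 301.0]
tool_rot: [-2.22, -2.223, 0.001]
contact_force: [0.3, 0.6, -0.1]
width: 85.4
```

```bash
cat >> h.py <<'E'
def wshot(tag):
    p=optics.camera_params("wrist"); im,d=optics.camera("wrist")
    cv2.imwrite(f"pics/wrist{tag}.png",im[...,::-1]);np.savez(f"pics/wrist{tag}.npz",im=im,d=d,view=p["view"],f=p["fx"],cx=p["cx"],cy=p["cy"])
    return im,d,p,wcloud(d,p)
def wcloud(d,p):
    v,u=np.indices(d.shape);a=(u-p["cx"])/p["fx"];b=(v-p["cy"])/p["fy"];r=np.hypot(a,b)+1e-9
    k=np.where(r<1.5,np.tan(np.minimum(r,1.5)),0)/r; z=d.astype(float)
    P=np.stack([a*k*z,b*k*z,z],-1)
    return (P-p["view"][:3,3])@p["view"][:3,:3]
def ortho(im,p,z,xr,yr,s=1.0,fish=True):
    xs=np.arange(xr[1],xr[0],-s);ys=np.arange(yr[1],yr[0],-s);gy,gx=np.meshgrid(ys,xs)
    P=np.stack([gx,gy,np.full_like(gx,z)],-1)@p["view"][:3,:3].T+p["view"][:3,3]
    a,b=P[...,0]/P[...,2],P[...,1]/P[...,2]
    if fish:
        r=np.hypot(a,b)+1e-9;k=np.arctan(r)/r;a,b=a*k,b*k
    u=a*p["fx"]+p["cx"];v=b*p["fy"]+p["cy"]
    return cv2.remap(im,u.astype(np.float32),v.astype(np.float32),cv2.INTER_CUBIC)
E
python3 - <<'E'
from h import *
im,d,p,W=wshot("1"); print(p)
o=ortho(im,p,18,(370,770),(-250,500)); cv2.imwrite("pics/w1o.png",o[...,::-1])
o=ortho(im,p,64,(370,770),(-250,500)); cv2.imwrite("pics/w1o64.png",o[...,::-1])
E
```

```text
{'fx': 309.70691628693146, 'fy': 309.70691628693146, 'cx': 318.50221991857813, 'cy': 195.3454875688734, 'view': array([[-1.72110987e-03,  9.99998368e-01,  5.50048343e-04,
        -1.20607722e+02],
       [ 9.54196554e-01,  1.47771782e-03,  2.99176792e-01,
        -5.94665387e+02],
       [ 2.99175491e-01,  1.03977036e-03, -9.54197540e-01,
         2.79574477e+02],
       [ 0.00000000e+00,  0.00000000e+00,  0.00000000e+00,
         1.00000000e+00]])}
```

View pics/wrist1.png

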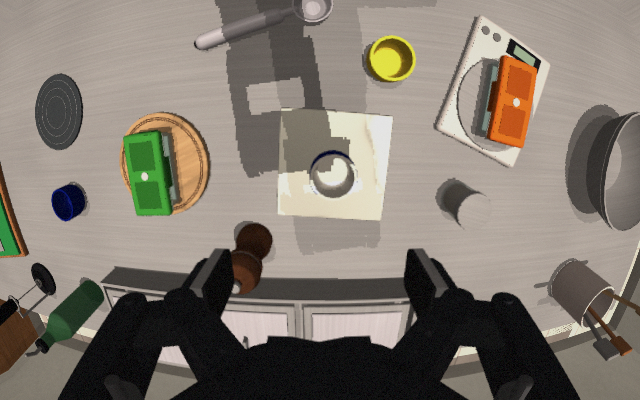

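View pics/w1o.png

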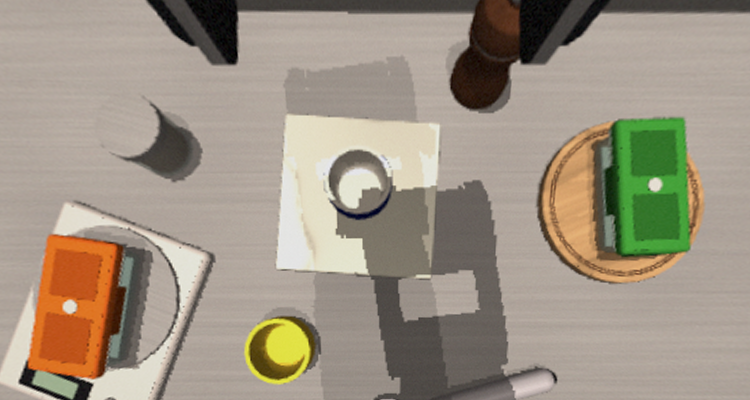

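```bash
python3 - <<'E'
from h import *
f=np.load("pics/wrist1.npz");im,d=f["im"],f["d"];p=dict(view=f["view"],fx=f["f"],fy=f["f"],cx=f["cx"],cy=f["cy"]);W=wcloud(d,p)
H=hsv(im);h,s,v=[H[...,i].astype(int) for i in range(3)]
def near(x,y,r): return (d>0)&(np.hypot(W[...,0]-x,W[...,1]-y)<r)
for nm,(x,y,R,lo,hi) in dict(counter=(450,50,60,-9,9),marble=(573,140,125,11,26),wbowl=(578,138,50,57,72),board=(568,-126,100,9,24),scaleplate=(465,381,120,18.5,30),scalebody=(465,381,140,10,30),olid=(465,381,90,66,84),glid=(568,-126,90,60,76),trivet=(465,-368,110,3,12),jar=(623,338,50,66,80),grinder=(694,10,50,30,60)).items():
    q=W[near(x,y,R)];q=q[(q[:,2]>lo)&(q[:,2]<hi)]
    if len(q)<10: print(nm,len(q));continue
    a,b=np.percentile(q[:,:2],[.5,99.5],axis=0);r=cv2.minAreaRect(q[:,:2].astype(np.float32))
    print(nm,len(q),"z",np.median(q[:,2]).round(1),"mid",((a+b)/2).round(1),"ext",(b-a).round(1),[np.round(k,1) for k in r])
E
```

```text
counter 5205 z 1.1 mid [450.2  50.3] ext [115.2 115.5] [array([448.7,  49.5]), array([117.1, 119.3]), np.float64(29.4)]
marble 10206 z 19.2 mid [573.3 142.2] ext [158.1 156.8] [array([574.3, 142.5]), array([156.7, 157.3]), np.float64(86.5)]
wbowl 621 z 65.4 mid [578.2 140. ] ext [61.  60.8] [array([578.8, 140.3]), array([61.3, 60.9]), np.float64(44.9)]
board 3573 z 17.0 mid [ 566.7 -122.4] ext [154.6 159.8] [array([ 563.8, -121.4]), array([163.5, 152.5]), np.float64(66.0)]
scaleplate 2559 z 23.0 mid [450.7 394.3] ext [191.  164.7] [array([451.7, 398.3]), array([147.3, 188.6]), np.float64(68.5)]
scalebody 6280 z 17.9 mid [453.4 395.7] ext [226.7 198.9] [array([479.3, 389.1]), array([158.7, 258.2]), np.float64(69.3)]
olid 3177 z 75.3 mid [466.4 386. ] ext [120.9  72.5] [array([466.3, 387.3]), array([ 63.5, 122.6]), np.float64(80.8)]
glid 3119 z 68.9 mid [ 572.2 -119.8] ext [118.6  63.6] [array([ 572.3, -120.6]), array([121.1,  63.5]), np.float64(1.7)]
trivet 2865 z 6.8 mid [ 461.1 -360.6] ext [137.9 138.9] [array([ 470.8, -356.3]), array([193.8, 157.2]), np.float64(3.0)]
jar 1049 z 73.2 mid [623.6 340.2] ext [53.6 53.7] [array([623.5, 340.3]), array([56.2, 55.2]), np.float64(1.7)]
grinder 458 z 42.2 mid [689.2  22.1] ext [38.6 47.9] [array([685.7,  26.1]), array([52.9, 29.7]), np.float64(57.9)]
```

Call:
step_arm --steps '[{"tx": 0.36, "ty": 0.38, "tz": -0.8, "roll": 1.5e-08, "fingers": 100}, {"tx": 0.36, "ty": 0.38, "tz": -1.7, "roll": 0, "fingers": 100}, {"tx": 0.36, "ty": 0.38, "tz": -2.6, "roll": 0, "fingers": 100}, {"tx": 0.36, "ty": 0.38, "tz": -3.4, "roll": 0, "fingers": 100}, {"tx": 0.36, "ty": 0.38, "tz": -4.0, "roll": 0, "fingers": 100}, {"tx": 0.36, "ty": 0.38, "tz": -4.5, "roll": 0, "fingers": 100}, {"tx": 0.36, "ty": 0.38, "tz": -5.0, "roll": 0, "fingers": 100}, {"tx": 0.36, "ty": 0.38, "tz": -5.3, "roll": 0, "fingers": 100}, {"tx": 0.36, "ty": 0.38, "tz": -5.46, "roll": 0, "fingers": 100}, {"tx": 0.36, "ty": 0.38, "tz": -5.46, "roll": 0, "fingers": 100}, {"tx": 0.36, "ty": 0.38, "tz": -5.46, "roll": 0, "fingers": 100}]'

```text
time: 2.45
position: [578.6, 139.1, 29.2]
tool_rot: [2.222, 2.22, 0.002]
contact_force: [0.2, -0.3, 0.2]
width: 85.4
```

```bash
python3 - <<'E'
from h import *
o=readout.get_obs();print(o["position"],o["contact_force"],o["width"])
im,d,W=shot("side","2")
cv2.imwrite("pics/s2c.png",cv2.resize(im[90:260,240:440],None,fx=4,fy=3.5)[...,::-1])
wshot("2")
E
```

```text
[578.55535283 139.12074652  29.18400889] [ 0.21938295 -0.26844255  0.17107518] 85.40473394810905
```

View pics/s2c.png

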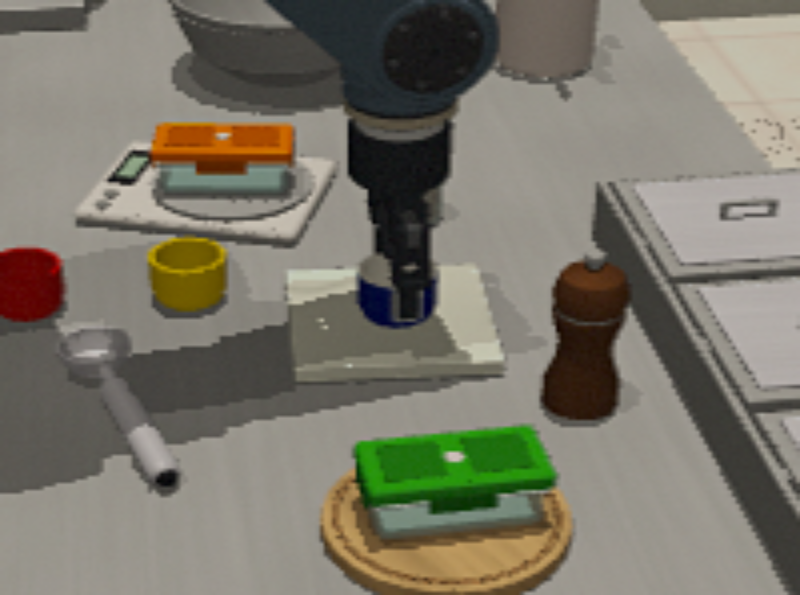

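View pics/wrist2.png

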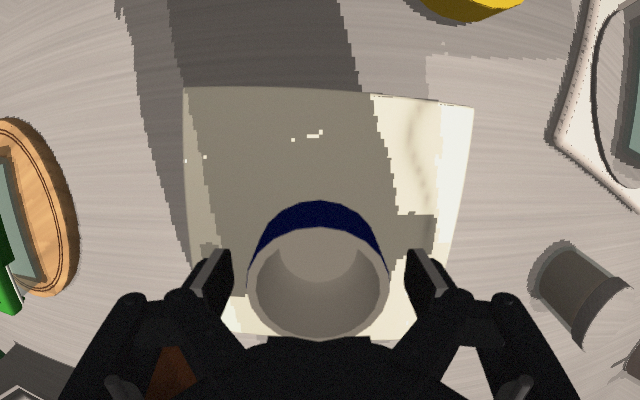

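The wrist view shows the bowl rim spanning 247–389 px, centred between the pads at (212, 418). I close on it.

Call:
step_arm --steps '[{"tx": 0, "ty": 0, "tz": 0, "roll": 0, "fingers": 0}, {"tx": 0, "ty": 0, "tz": 0, "roll": 0, "fingers": 0}, {"tx": 0, "ty": 0, "tz": 0, "roll": 0, "fingers": 0}, {"tx": 0, "ty": 0, "tz": 0, "roll": 0, "fingers": 0}, {"tx": 0, "ty": 0, "tz": 0, "roll": 0, "fingers": 0}, {"tx": 0, "ty": 0, "tz": 0, "roll": 0, "fingers": 0}, {"tx": 0, "ty": 0, "tz": 0, "roll": 0, "fingers": 0}, {"tx": 0, "ty": 0, "tz": 0, "roll": 0, "fingers": 0}]' --force 30

```text
time: 3.35
position: [578.3, 139.1, 29.1]
tool_rot: [2.221, 2.221, 0.001]
contact_force: [-1.8, -1.3, 5.6]
width: 60.3
```

```bash
python3 - <<'E'
from h import *
o=readout.get_obs();print(o["position"],o["contact_force"],o["width"],o["joints"])
im,d,p,W=wshot("3")
E
```

```text
[578.29079885 139.08465383  29.08997678] [-1.77839696 -1.32624658  5.61418772] 60.25293704526083 [ 1.57767454e-01  6.95863131e-01  1.66162373e+00 -8.59990750e-07
  7.83262132e-01 -1.41296554e+00]
```

View pics/wrist3.png

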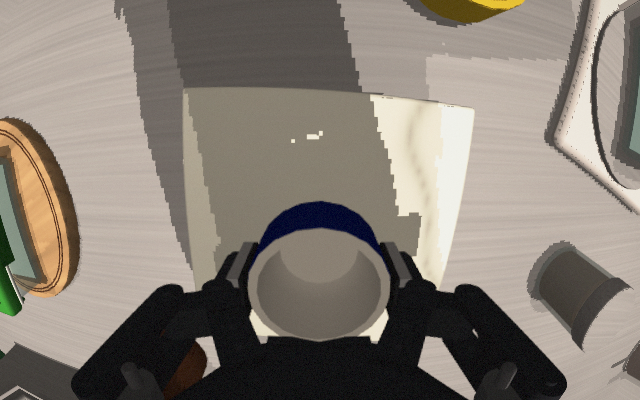

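Call:
step_arm --steps '[{"tx": 0, "ty": 0, "tz": 0.3, "roll": 0, "fingers": 0}, {"tx": 0, "ty": 0, "tz": 1, "roll": 0, "fingers": 0}, {"tx": 0, "ty": 0, "tz": 1.8, "roll": 0, "fingers": 0}, {"tx": -0.1, "ty": -0.4, "tz": 2.4, "roll": 0, "fingers": 0}, {"tx": -0.3, "ty": -1.1, "tz": 2.6, "roll": 0, "fingers": 0}, {"tx": -0.5, "ty": -2.0, "tz": 2.6, "roll": 0, "fingers": 0}, {"tx": -0.7, "ty": -2.9, "tz": 2.6, "roll": 0, "fingers": 0}, {"tx": -0.9, "ty": -3.8, "tz": 2.6, "roll": 0, "fingers": 0}, {"tx": -1.1, "ty": -4.7, "tz": 2.6, "roll": 0, "fingers": 0}, {"tx": -1.3, "ty": -5.6, "tz": 2.6, "roll": 0, "fingers": 0}, {"tx": -1.5, "ty": -6.5, "tz": 2.6, "roll": 0, "fingers": 0}, {"tx": -1.7, "ty": -7.4, "tz": 2.6, "roll": 0, "fingers": 0}]'

```text
time: 4.6
position: [492.3, -232.8, 159.4]
tool_rot: [2.221, 2.221, 0.0]
contact_force: [0.8, 1.1, -1.4]
width: 60.2
```

Call:
step_arm --steps '[{"tx": -0.2, "ty": -0.9, "tz": 0, "roll": 0, "fingers": 0}, {"tx": -0.4, "ty": -1.7, "tz": 0, "roll": 0, "fingers": 0}, {"tx": -0.5, "ty": -2.3, "tz": 0, "roll": 0, "fingers": 0}, {"tx": -0.56, "ty": -2.7, "tz": -0.3, "roll": 0, "fingers": 0}, {"tx": -0.56, "ty": -2.7, "tz": -0.8, "roll": 0, "fingers": 0}]'

```text
time: 5.1
position: [465.1, -369.2, 120.2]
tool_rot: [2.221, 2.215, -0.0]
contact_force: [-0.6, 0.3, -2.6]
width: 60.1
```

```bash
python3 - <<'E'
from h import *
o=readout.get_obs();print(o["position"],o["contact_force"],o["width"],o["joints"])
im,d,p,W=wshot("4")
q=W[(d>0)&(np.hypot(W[...,0]-465,W[...,1]+367)<85)]
o=ortho(im,p,6,(340,720),(-500,-100),1.3); cv2.imwrite("pics/w4o.png",o[...,::-1])
E
```

```text
[ 465.11603884 -369.1534348   120.15297023] [-0.55155535  0.31444623 -2.57877906] 60.10724894115072 [-7.49125996e-01  5.57466435e-01  1.63233768e+00 -3.80057682e-04
  9.47118200e-01 -2.31723386e+00]
```

View pics/w4o.png

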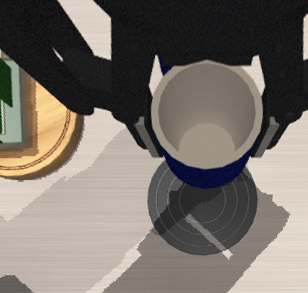

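View pics/wrist4.png

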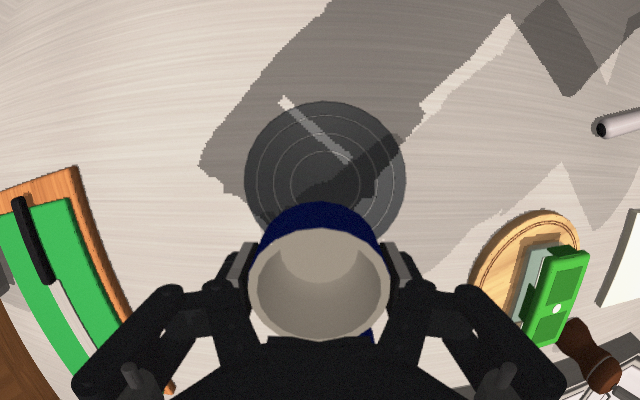

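Call:
step_arm --steps '[{"tx": 0, "ty": 0, "tz": -0.6, "roll": 0, "fingers": 0}, {"tx": 0, "ty": 0, "tz": -1.2, "roll": 0, "fingers": 0}, {"tx": 0, "ty": 0, "tz": -1.6, "roll": 0, "fingers": 0}, {"tx": 0, "ty": 0, "tz": -1.8, "roll": 0, "fingers": 0}, {"tx": 0, "ty": 0, "tz": -1.9, "roll": 0, "fingers": 0}, {"tx": 0, "ty": 0, "tz": -1.97, "roll": 0, "fingers": 0}, {"tx": 0, "ty": 0, "tz": -2.01, "roll": 0, "fingers": 0}, {"tx": 0, "ty": 0, "tz": -2.03, "roll": 0, "fingers": 0}, {"tx": 0, "ty": 0, "tz": -2.03, "roll": 0, "fingers": 0}]'

```text
time: 6.05
position: [465.2, -366.1, 17.2]
tool_rot: [2.221, 2.221, 0.0]
contact_force: [0.2, -0.3, -1.9]
width: 60.2
```

```bash
python3 - <<'E'
from h import *
o=readout.get_obs();print(o["position"],o["contact_force"],o["width"])
E
```

```text
[ 465.16790161 -366.10693984   17.24014668] [ 0.18674142 -0.25626796 -1.94981008] 60.205393385913005
```

Call:
step_arm --steps '[{"tx": 0, "ty": 0, "tz": -0.015, "roll": 0, "fingers": 0}, {"tx": 0, "ty": 0, "tz": -0.015, "roll": 0, "fingers": 0}]'

```text
time: 6.25
position: [465.2, -366.2, 17.1]
tool_rot: [2.221, 2.221, 0.0]
contact_force: [-2.4, 2.6, 8.4]
width: 60.3
```

Call:
step_arm --steps '[{"tx": 0, "ty": 0, "tz": 0, "roll": 0, "fingers": 100}, {"tx": 0, "ty": 0, "tz": 0, "roll": 0, "fingers": 100}, {"tx": 0, "ty": 0, "tz": 0, "roll": 0, "fingers": 100}, {"tx": 0, "ty": 0, "tz": 0, "roll": 0, "fingers": 100}, {"tx": 0, "ty": 0, "tz": 0.2, "roll": 0, "fingers": 100}, {"tx": 0, "ty": 0, "tz": 0.8, "roll": 0, "fingers": 100}, {"tx": 0, "ty": 0, "tz": 1.7, "roll": 0, "fingers": 100}, {"tx": 0, "ty": 0, "tz": 2.6, "roll": 0, "fingers": 100}, {"tx": 0, "ty": 0, "tz": 3.5, "roll": 0, "fingers": 100}, {"tx": 0, "ty": 0.4, "tz": 4.2, "roll": 0, "fingers": 100}, {"tx": 0, "ty": 1.1, "tz": 4.6, "roll": 0, "fingers": 100}, {"tx": 0, "ty": 2, "tz": 4.6, "roll": 0, "fingers": 100}]'

```text
time: 7.45
position: [465.7, -266.3, 249.8]
tool_rot: [2.219, 2.215, 0.002]
contact_force: [0.6, 1.1, -0.7]
width: 85.6
```

```bash
python3 - <<'E'
from h import *
im,d,p,W=wshot("5")
E
```

```text
(no output)
```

View pics/wrist5.png

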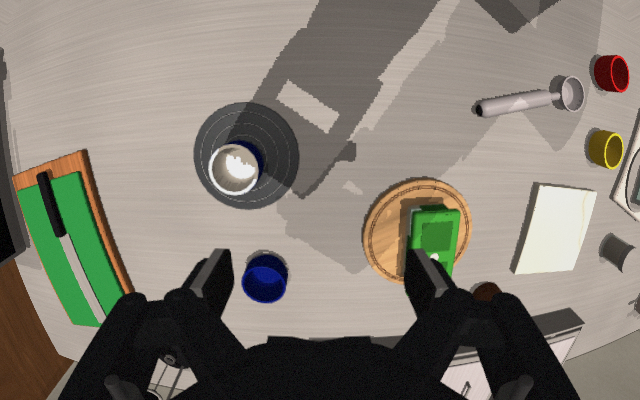

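Call:
step_arm --steps '[{"tx": 0, "ty": 0.9, "tz": 0, "roll": 0, "fingers": 100}, {"tx": 0, "ty": 1.9, "tz": 0, "roll": 0, "fingers": 100}, {"tx": 0, "ty": 2.9, "tz": 0, "roll": 0, "fingers": 100}, {"tx": 0, "ty": 3.9, "tz": 0, "roll": 0, "fingers": 100}, {"tx": 0, "ty": 4.9, "tz": 0, "roll": 0, "fingers": 100}, {"tx": 0, "ty": 5.9, "tz": 0, "roll": 0, "fingers": 100}, {"tx": 0, "ty": 6.9, "tz": 0, "roll": 0, "fingers": 100}, {"tx": 0, "ty": 7.9, "tz": 0, "roll": 0, "fingers": 100}, {"tx": -0.2, "ty": 8.9, "tz": 0, "roll": 0, "fingers": 100}, {"tx": -0.4, "ty": 9.9, "tz": 0, "roll": 0, "fingers": 100}, {"tx": -0.5, "ty": 10.9, "tz": 0, "roll": 0, "fingers": 100}, {"tx": -0.5, "ty": 11.8, "tz": 0, "roll": 0, "fingers": 100}]'

```text
time: 8.7
position: [438.9, 326.2, 246.9]
tool_rot: [2.221, 2.222, 0.001]
contact_force: [1.4, 0.5, 0.5]
width: 85.5
```

Call:
step_arm --steps '[{"tx": 0, "ty": 0.7, "tz": 0, "roll": 0, "fingers": 100}, {"tx": 0, "ty": 1.1, "tz": 0, "roll": -0.6, "fingers": 100}, {"tx": 0, "ty": 1.18, "tz": 0, "roll": -1.3, "fingers": 100}, {"tx": 0, "ty": 1.18, "tz": 0, "roll": -1.3, "fingers": 100}, {"tx": 0, "ty": 1.18, "tz": 0, "roll": -1.3, "fingers": 100}]'

```text
time: 9.2
position: [439.9, 382.7, 246.4]
tool_rot: [2.365, 2.068, 0.0]
contact_force: [-0.3, 0.2, -0.9]
width: 85.5
```

```bash
cat >> h.py <<'E'
def fits(W,d,T):
    for nm,(x,y,R,lo,hi) in T.items():
        q=W[(d>0)&(np.hypot(W[...,0]-x,W[...,1]-y)<R)];q=q[(q[:,2]>lo)&(q[:,2]<hi)]
        if len(q)<10: print(nm,len(q));continue
        a,b=np.percentile(q[:,:2],[.5,99.5],axis=0);r=cv2.minAreaRect(q[:,:2].astype(np.float32))
        print(nm,len(q),"z",np.median(q[:,2]).round(1),"mid",((a+b)/2).round(1),"ext",(b-a).round(1),[np.round(k,1) for k in r])
E
python3 - <<'E'
from h import *
o=readout.get_obs();print(o["position"],o["tool_rot"])
im,d,p,W=wshot("6")
fits(W,d,dict(olid=(465,383,85,66,84),body=(450,395,150,9,30),marble=(573,139,130,11,26)))
cv2.imwrite("pics/w6o.png",ortho(im,p,22,(340,620),(200,560),.6)[...,::-1])
E
```

```text
[439.89587938 382.7072261  246.35579568] [2.36513131e+00 2.06760767e+00 7.44104409e-05]
olid 6110 z 75.2 mid [465.3 388.3] ext [120.7  72.6] [array([465.3, 388.8]), array([ 62.8, 120.9]), np.float64(81.2)]
body 12801 z 17.8 mid [450.2 400.3] ext [221.9 199.2] [array([437.9, 366.3]), array([232.7, 199. ]), np.float64(69.0)]
marble 4993 z 19.0 mid [571.8 145.3] ext [157.  157.9] [array([573.8, 142.3]), array([158.2, 157.3]), np.float64(86.3)]
```

View pics/w6o.png

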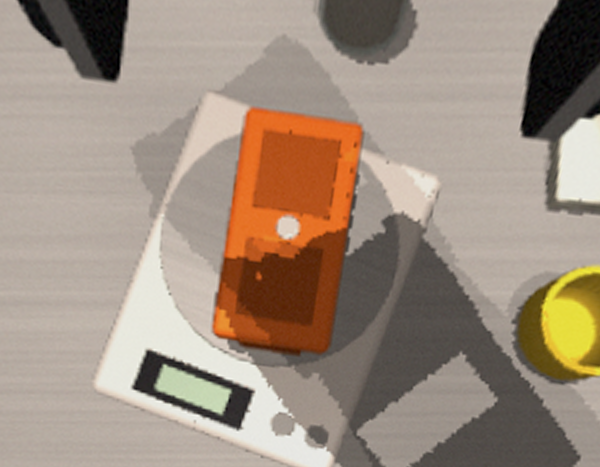

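View pics/wrist6.png

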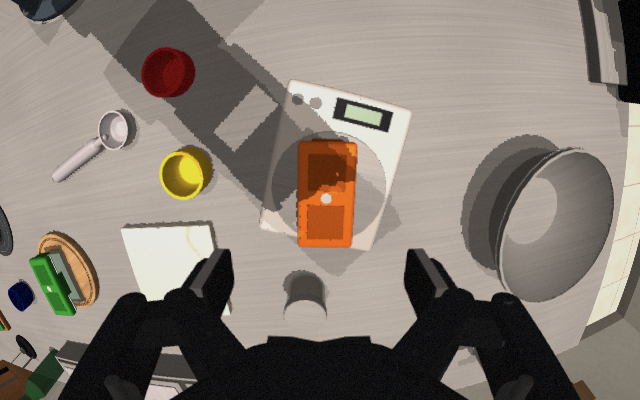

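```bash
python3 - <<'E'
from h import *
for t in "23":
    f=np.load(f"pics/wrist{t}.npz");p=dict(view=f["view"],fx=f["f"],fy=f["f"],cx=f["cx"],cy=f["cy"]);W=wcloud(f["d"],p)
    fits(W,f["d"],dict(wb=(578,139,45,58,69),marble=(573,139,130,11,23)))
f=np.load(f"pics/wrist5.npz");p=dict(view=f["view"],fx=f["f"],fy=f["f"],cx=f["cx"],cy=f["cy"]);W=wcloud(f["d"],p)
fits(W,f["d"],dict(wb=(465,-366,45,46,56),triv=(465,-366,74,3,10),board=(568,-126,100,9,22)))
f=np.load(f"pics/wrist4.npz");p=dict(view=f["view"],fx=f["f"],fy=f["f"],cx=f["cx"],cy=f["cy"]);W=wcloud(f["d"],p)
fits(W,f["d"],dict(heldbowl=(465,-369,45,145,160)))
E
```

```text
wb 6378 z 65.1 mid [577. 140.] ext [57.9 87.1] [array([577.7, 140. ]), array([60. , 87.7]), np.float64(6.1)]
marble 44368 z 19.1 mid [571.4 143.7] ext [154.2 154.1] [array([574.2, 141.9]), array([156.5, 156.6]), np.float64(86.3)]
wb 6500 z 65.2 mid [576.9 140.1] ext [57.8 83.8] [array([575.8, 143.4]), array([62.9, 70. ]), np.float64(36.9)]
marble 41944 z 19.1 mid [569.6 143.2] ext [150.8 155.2] [array([574. , 141.8]), array([156. , 156.2]), np.float64(86.3)]
wb 746 z 53.4 mid [ 465.5 -364.3] ext [60.1 60.6] [array([ 465.3, -364.1]), array([61.2, 60.7]), np.float64(42.1)]
triv 6329 z 7.2 mid [ 461.1 -362.7] ext [135.7 137.2] [array([ 461.6, -363.8]), array([142.9, 141. ]), np.float64(25.5)]
board 5195 z 17.3 mid [ 564.7 -125.5] ext [153.4 158.8] [array([ 562.4, -126.9]), array([150.6, 162.8]), np.float64(20.5)]
heldbowl 7883 z 155.5 mid [ 463.7 -367.9] ext [57.7 84.4] [array([ 462.9, -371.1]), array([70.9, 62.3]), np.float64(54.3)]
```

```bash
python3 - <<'E'
from h import *
for n in ("scene","side"):
    f=np.load(f"pics/{n}0.npz");im,d=f["im"],f["d"];W=cloud(im,d,optics.camera_params(n))
    fits(W,d,dict(o=(465,383,85,60,90),g=(572,-125,85,58,80),board=(568,-126,95,10,22)))
    q=W[(d>0)&(np.hypot(W[...,0]-465,W[...,1]-383)<85)&(W[...,2]>70)&(W[...,2]<86)]
    print(np.histogram(q[:,1],20))
E
```

```text
o 657 z 76.7 mid [464.6 384.9] ext [122.8  72.7] [array([465.3, 385.6]), array([ 69.1, 121.3]), np.float64(80.5)]
g 1181 z 70.7 mid [ 572.6 -123.9] ext [119.4  63.8] [array([ 572.2, -122.2]), array([121.2,  65.4]), np.float64(2.6)]
board 1534 z 18.5 mid [ 568.1 -125.9] ext [159.6 160.1] [array([ 570., -127.]), array([163.6, 159.1]), np.float64(59.0)]
(array([10, 25, 37, 30, 36, 44, 37, 36, 38, 35, 35, 31, 32, 36, 33, 30, 18,
       21,  4,  3]), array([346.62198864, 350.6212629 , 354.62053715, 358.6198114 ,
       362.61908566, 366.61835991, 370.61763417, 374.61690842,
       378.61618267, 382.61545693, 386.61473118, 390.61400543,
       394.61327969, 398.61255394, 402.61182819, 406.61110245,
       410.6103767 , 414.60965095, 418.60892521, 422.60819946,
       426.60747372]))
o 407 z 72.7 mid [467.  382.9] ext [122.7  75.1] [array([466.6, 384.2]), array([ 67.6, 121.9]), np.float64(80.9)]
g 850 z 67.6 mid [ 572.3 -125.4] ext [118.6  65.2] [array([ 573.1, -124.4]), array([121.7,  67.1]), np.float64(3.3)]
board 1164 z 15.8 mid [ 568.5 -142.2] ext [158.6 132.1] [array([ 562. , -145.8]), array([123.4, 162.7]), np.float64(70.7)]
(array([ 4, 10, 14, 18, 25, 20, 19, 15, 27, 12, 23, 20, 14, 17, 14, 20, 21,
        9,  6,  5]), array([344.06585587, 348.02758798, 351.98932009, 355.9510522 ,
       359.91278431, 363.87451641, 367.83624852, 371.79798063,
       375.75971274, 379.72144485, 383.68317696, 387.64490907,
       391.60664117, 395.56837328, 399.53010539, 403.4918375 ,
       407.45356961, 411.41530172, 415.37703382, 419.33876593,
       423.30049804]))
```

Call:
step_arm --steps '[{"tx": 0.3, "ty": 0.06, "tz": -0.5, "roll": -0.1, "fingers": 100}, {"tx": 0.51, "ty": 0.06, "tz": -1.3, "roll": -0.1, "fingers": 100}, {"tx": 0.51, "ty": 0.06, "tz": -2.1, "roll": -0.1, "fingers": 100}, {"tx": 0.51, "ty": 0.06, "tz": -2.8, "roll": -0.1, "fingers": 100}, {"tx": 0.51, "ty": 0.06, "tz": -3.2, "roll": -0.1, "fingers": 100}, {"tx": 0.51, "ty": 0.06, "tz": -3.3, "roll": -0.1, "fingers": 100}, {"tx": 0.51, "ty": 0.06, "tz": -3.3, "roll": -0.1, "fingers": 100}]'

```text
time: 9.95
position: [465.6, 385.7, 81.2]
tool_rot: [-2.378, -2.053, 0.001]
contact_force: [0.4, -0.0, -0.8]
width: 85.5
```

```bash
python3 - <<'E'
from h import *
o=readout.get_obs();print(o["position"],o["tool_rot"])
im,d,p,W=wshot("7")
E
```

```text
[465.62035974 385.653684    81.18508621] [-2.37787136e+00 -2.05305820e+00  7.83468759e-04]
```

View pics/wrist7.png

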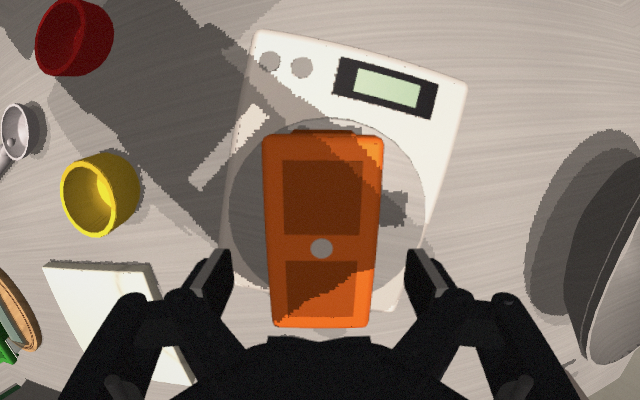

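Lid midline is at about 322 px, with the pads' middle at about 319: centred. I go down and close.

Call:
step_arm --steps '[{"tx": 0, "ty": 0.01, "tz": -0.4, "roll": -0.1, "fingers": 100}, {"tx": 0, "ty": 0.01, "tz": -0.7, "roll": -0.1, "fingers": 100}, {"tx": 0, "ty": 0.01, "tz": -0.76, "roll": -0.1, "fingers": 100}, {"tx": 0, "ty": 0.01, "tz": -0.76, "roll": -0.1, "fingers": 100}, {"tx": 0, "ty": 0.01, "tz": -0.76, "roll": -0.1, "fingers": 0}, {"tx": 0, "ty": 0.01, "tz": -0.76, "roll": -0.1, "fingers": 0}, {"tx": 0, "ty": 0.01, "tz": -0.76, "roll": -0.1, "fingers": 0}, {"tx": 0, "ty": 0.01, "tz": -0.76, "roll": -0.1, "fingers": 0}, {"tx": 0, "ty": 0.01, "tz": -0.76, "roll": -0.1, "fingers": 0}, {"tx": 0, "ty": 0.01, "tz": -0.76, "roll": -0.1, "fingers": 0}, {"tx": 0, "ty": 0.01, "tz": -0.76, "roll": -0.1, "fingers": 0}]' --force 60

```text
time: 11.1
position: [466.0, 387.0, 44.2]
tool_rot: [2.389, 2.04, 0.003]
contact_force: [-1.2, 0.2, 5.9]
width: 61.0
```

```bash
python3 - <<'E'
from h import *
o=readout.get_obs();print(o["position"],o["tool_rot"],o["contact_force"],o["width"])
im,d,p,W=wshot("8")
fits(W,d,dict(ol=(465.6,386,75,70,80)))
E
```

```text
[466.01879125 386.97921616  44.21230994] [2.38863951 2.04037826 0.00281645] [-1.2079754   0.2343895   5.93169283] 61.03270490010321
ol 28562 z 75.2 mid [451.8 390.1] ext [94.  72.8] [array([455.3, 390.1]), array([88. , 99.3]), np.float64(80.9)]
```

View pics/wrist8.png

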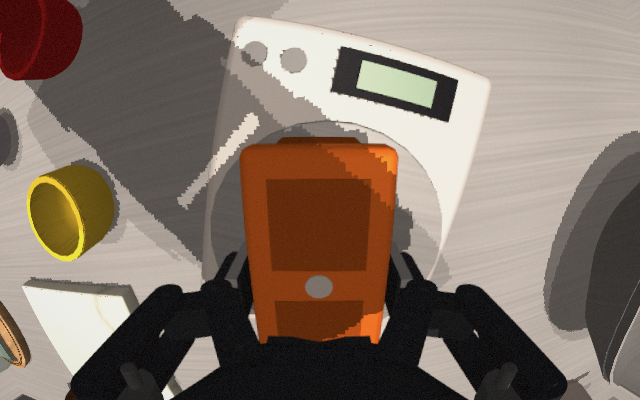

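Call:
step_arm --steps '[{"tx": 0, "ty": 0, "tz": 0.15, "roll": 0, "fingers": 0}, {"tx": 0, "ty": 0, "tz": 0.6, "roll": 0, "fingers": 0}, {"tx": 0, "ty": 0, "tz": 1.2, "roll": 0, "fingers": 0}, {"tx": 0, "ty": 0, "tz": 1.9, "roll": 0, "fingers": 0}, {"tx": 0.15, "ty": -0.3, "tz": 2.2, "roll": 0.2, "fingers": 0}, {"tx": 0.4, "ty": -0.9, "tz": 2.2, "roll": 0.4, "fingers": 0}, {"tx": 0.75, "ty": -1.7, "tz": 2.2, "roll": 0.6, "fingers": 0}, {"tx": 1.1, "ty": -2.5, "tz": 2.2, "roll": 0.88, "fingers": 0}, {"tx": 1.45, "ty": -3.3, "tz": 2.2, "roll": 0.88, "fingers": 0}, {"tx": 1.8, "ty": -4.1, "tz": 2.2, "roll": 0.88, "fingers": 0}, {"tx": 2.05, "ty": -4.65, "tz": 2.2, "roll": 0.88, "fingers": 0}, {"tx": 2.17, "ty": -4.92, "tz": 2.2, "roll": 0.88, "fingers": 0}]'

```text
time: 12.35
position: [574.6, 138.1, 153.3]
tool_rot: [2.294, 2.146, -0.0]
contact_force: [-0.9, 0.5, -3.5]
width: 61.1
```

Call:
step_arm --steps '[{"tx": 0, "ty": 0, "tz": -0.3, "roll": 0, "fingers": 0}, {"tx": 0, "ty": 0, "tz": -0.3, "roll": 0, "fingers": 0}, {"tx": 0, "ty": 0, "tz": -0.3, "roll": 0, "fingers": 0}]'

```text
time: 12.65
position: [573.1, 141.7, 137.4]
tool_rot: [-2.29, -2.149, 0.002]
contact_force: [0.8, -0.2, -2.5]
width: 60.7
```

```bash
python3 - <<'E'
from h import *
o=readout.get_obs();print(o["position"],o["tool_rot"],o["contact_force"],o["width"])
im,d,p,W=wshot("9")
P=o["position"]
fits(W,d,dict(ol=(P[0],P[1],75,P[2]+24,P[2]+38),marble=(574,140,125,12,24)))
im,d,W=shot("side","9")
cv2.imwrite("pics/s9c.png",cv2.resize(im[90:260,240:440],None,fx=4,fy=3.5)[...,::-1])
q=W
fits(W,d,dict(ol=(P[0],P[1],75,P[2]+20,P[2]+36),marble=(574,140,125,12,24)))
im,d,W=shot("scene","9")
fits(W,d,dict(ol=(P[0],P[1],75,P[2]+20,P[2]+36),marble=(574,140,125,12,26),plate=(470,388,140,10,30)))
cv2.imwrite("pics/c9c.png",cv2.resize(im[90:260,240:440],None,fx=4,fy=3.5)[...,::-1])
E
```

```text
[573.08318043 141.67442285 137.40862898] [-2.29017099e+00 -2.14888504e+00  2.01732457e-03] [ 0.83724395 -0.19716999 -2.48519182] 60.65788376780252
ol 29027 z 168.4 mid [559.1 143.7] ext [92.7 79.2] [array([562.3, 143.7]), array([88.2, 99.7]), np.float64(86.8)]
marble 8645 z 19.1 mid [559.4 142.8] ext [131.6 158.9] [array([565.1, 142.7]), array([156.9, 137.6]), np.float64(86.4)]
ol 467 z 166.9 mid [572.9 134.1] ext [119.3  78.6] [array([573.2, 133.6]), array([ 80.6, 120. ]), np.float64(83.1)]
marble 1493 z 17.6 mid [573.6 138.2] ext [157.7 160.9] [array([573.7, 137.9]), array([163. , 155.8]), np.float64(86.1)]
ol 643 z 170.2 mid [573.2 136.5] ext [120.   77.1] [array([572.6, 136.3]), array([ 79.3, 121.7]), np.float64(85.9)]
marble 2304 z 20.9 mid [573.1 136.1] ext [159.  153.4] [array([572. , 139.8]), array([160.8, 158.4]), np.float64(86.8)]
plate 893 z 20.5 mid [451.1 388.7] ext [229.5 133.2] [array([451.1, 389.5]), array([238.9, 140.4]), np.float64(2.8)]
```

View pics/s9c.png

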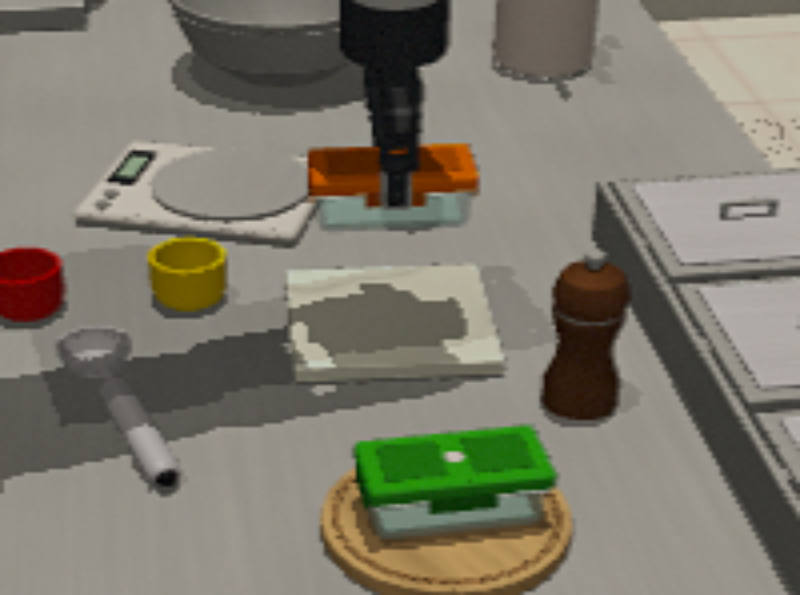

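View pics/wrist9.png

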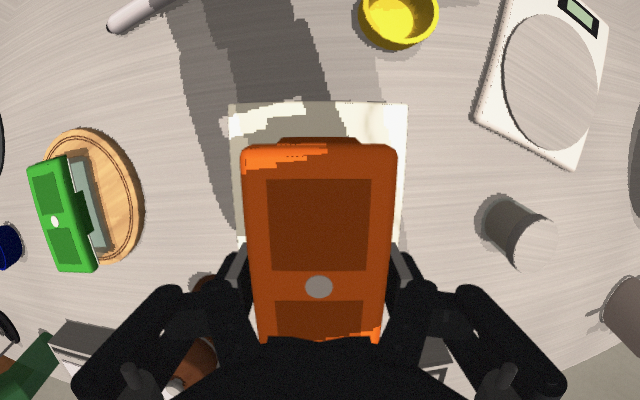

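View pics/c9c.png

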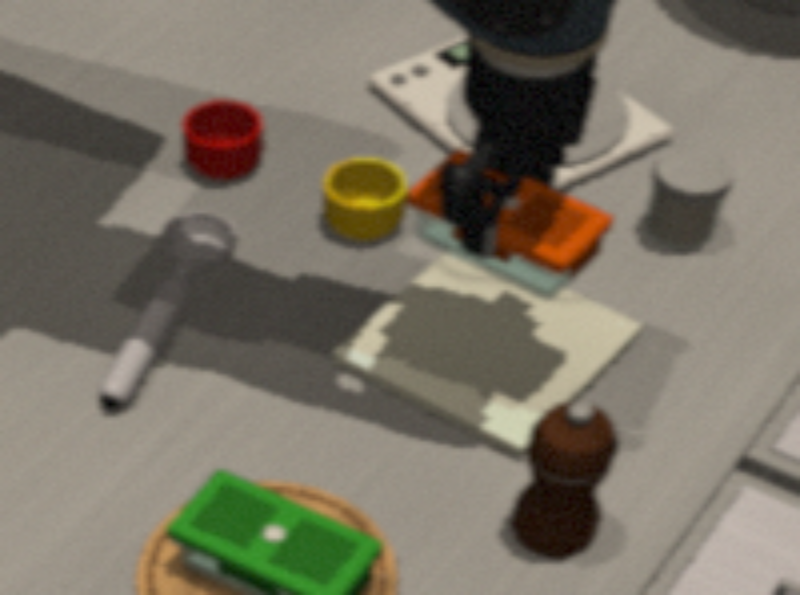

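Call:
step_arm --steps '[{"tx": 0, "ty": 0, "tz": -0.5, "roll": 0, "fingers": 0}, {"tx": 0, "ty": 0, "tz": -1.0, "roll": 0, "fingers": 0}, {"tx": 0, "ty": 0, "tz": -1.4, "roll": 0, "fingers": 0}, {"tx": 0, "ty": 0, "tz": -1.7, "roll": 0, "fingers": 0}, {"tx": 0, "ty": 0, "tz": -1.83, "roll": 0, "fingers": 0}, {"tx": 0, "ty": 0, "tz": -1.9, "roll": 0, "fingers": 0}, {"tx": 0, "ty": 0, "tz": -1.94, "roll": 0, "fingers": 0}, {"tx": 0, "ty": 0, "tz": -1.95, "roll": 0, "fingers": 0}, {"tx": 0, "ty": 0, "tz": -1.95, "roll": 0, "fingers": 0}]'

```text
time: 13.7
position: [574.3, 140.6, 41.1]
tool_rot: [2.292, 2.148, 0.001]
contact_force: [1.0, 0.1, -3.4]
width: 60.8
```

Call:
step_arm --steps '[{"tx": 0, "ty": 0, "tz": -0.01, "roll": 0, "fingers": 0}, {"tx": 0, "ty": 0, "tz": -0.02, "roll": 0, "fingers": 0}, {"tx": 0, "ty": 0, "tz": -0.02, "roll": 0, "fingers": 0}]'

```text
time: 14.0
position: [574.3, 140.5, 40.2]
tool_rot: [2.292, 2.148, 0.001]
contact_force: [-3.3, -0.9, 4.8]
width: 61.2
```

Call:
step_arm --steps '[{"tx": 0, "ty": 0, "tz": 0, "roll": 0, "fingers": 100}, {"tx": 0, "ty": 0, "tz": 0, "roll": 0, "fingers": 100}, {"tx": 0, "ty": 0, "tz": 0, "roll": 0, "fingers": 100}, {"tx": 0, "ty": 0, "tz": 0, "roll": 0, "fingers": 100}, {"tx": 0, "ty": 0, "tz": 0.2, "roll": 0, "fingers": 100}, {"tx": 0, "ty": 0, "tz": 0.9, "roll": 0, "fingers": 100}, {"tx": 0, "ty": 0, "tz": 1.8, "roll": 0, "fingers": 100}, {"tx": -0.3, "ty": 0, "tz": 2.7, "roll": 0, "fingers": 100}, {"tx": -0.6, "ty": 0, "tz": 3.6, "roll": 0, "fingers": 100}, {"tx": -0.6, "ty": 0, "tz": 4.2, "roll": 0, "fingers": 100}, {"tx": -0.6, "ty": 0, "tz": 4.2, "roll": 0, "fingers": 100}, {"tx": -0.6, "ty": 0, "tz": 4.2, "roll": 0, "fingers": 100}]'

```text
time: 15.2
position: [544.0, 140.5, 250.2]
tool_rot: [2.292, 2.148, 0.002]
contact_force: [0.0, 0.2, -0.3]
width: 85.8
```

```bash
python3 - <<'E'
from h import *
o=readout.get_obs();print(o["position"],o["tool_rot"],o["contact_force"],o["width"])
im,d,p,W=wshot("10")
fits(W,d,dict(ol=(574,140,75,62,80),marble=(574,140,125,12,24),glid=(572,-123,85,58,80)))
cv2.imwrite("pics/w10o.png",ortho(im,p,18,(450,690),(0,300),.5)[...,::-1])
E
```

```text
[543.97153991 140.52322635 250.20144997] [2.29185360e+00 2.14767316e+00 1.70622915e-03] [ 0.0466809   0.15829289 -0.29604407] 85.79543617586087
ol 5726 z 71.2 mid [573.2 142.1] ext [118.8  63.7] [array([573.6, 141.8]), array([ 62.2, 120.3]), np.float64(86.7)]
marble 8795 z 19.2 mid [572.8 142.2] ext [158.5 158.4] [array([574.1, 142.2]), array([157.3, 157.2]), np.float64(86.3)]
glid 3321 z 68.9 mid [ 571.8 -119.7] ext [118.7  62.9] [array([ 572.1, -120.4]), array([121.,  63.]), np.float64(2.8)]
```

View pics/w10o.png

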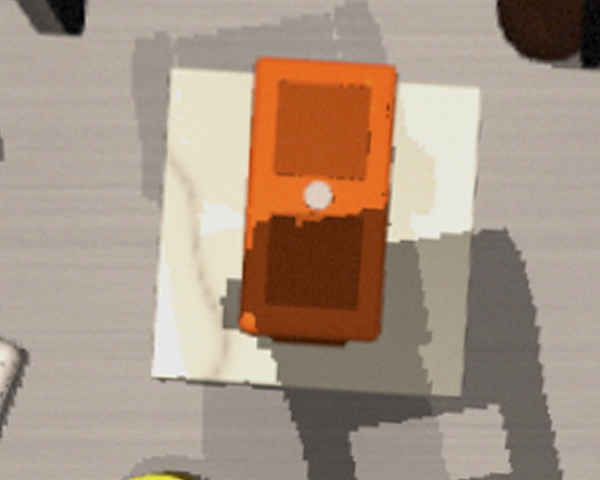

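Call:
step_arm --steps '[{"tx": 0, "ty": -0.6, "tz": 0, "roll": 0.3, "fingers": 100}, {"tx": 0, "ty": -1.5, "tz": 0, "roll": 0.6, "fingers": 100}, {"tx": 0, "ty": -2.5, "tz": 0, "roll": 1.07, "fingers": 100}, {"tx": 0, "ty": -3.5, "tz": 0, "roll": 1.07, "fingers": 100}, {"tx": 0, "ty": -4.4, "tz": -0.3, "roll": 1.07, "fingers": 100}, {"tx": 0, "ty": -5.0, "tz": -0.8, "roll": 1.07, "fingers": 100}, {"tx": 0, "ty": -5.29, "tz": -1.3, "roll": 1.07, "fingers": 100}, {"tx": 0, "ty": -5.29, "tz": -1.5, "roll": 1.07, "fingers": 100}, {"tx": 0, "ty": -5.29, "tz": -1.5, "roll": 1.07, "fingers": 100}, {"tx": 0, "ty": -5.29, "tz": -1.5, "roll": 1.07, "fingers": 100}]'

```text
time: 16.25
position: [544.2, -123.1, 174.9]
tool_rot: [-2.167, -2.274, -0.0]
contact_force: [-0.1, -0.4, 0.2]
width: 85.2
```

```bash
python3 - <<'E'
from h import *
o=readout.get_obs();print(o["position"],o["tool_rot"],o["contact_force"],o["width"])
im,d,p,W=wshot("11")
fits(W,d,dict(board=(568,-126,86,12,22),glid=(572,-123,85,58,80)))
cv2.imwrite("pics/w11o.png",ortho(im,p,16,(450,690),(-280,20),.5)[...,::-1])
E
```

```text
[ 544.23118009 -123.11712452  174.87262505] [-2.16734635e+00 -2.27399075e+00 -1.05021943e-04] [-0.14235396 -0.43967575  0.22728732] 85.15744492870282
board 9941 z 17.2 mid [ 562.2 -124.1] ext [145.4 157.3] [array([ 564.5, -124.5]), array([152.4, 162.4]), np.float64(3.9)]
glid 8816 z 69.2 mid [ 571.6 -121.8] ext [118.8  62.8] [array([ 571.9, -121.6]), array([120.9,  62.5]), np.float64(2.6)]
```

View pics/w11o.png

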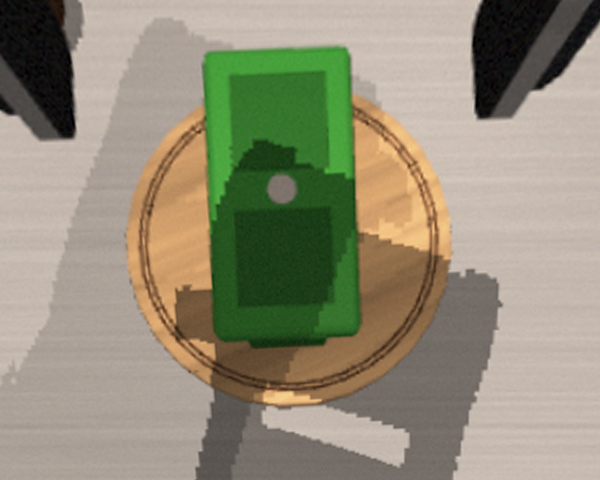

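View pics/wrist11.png

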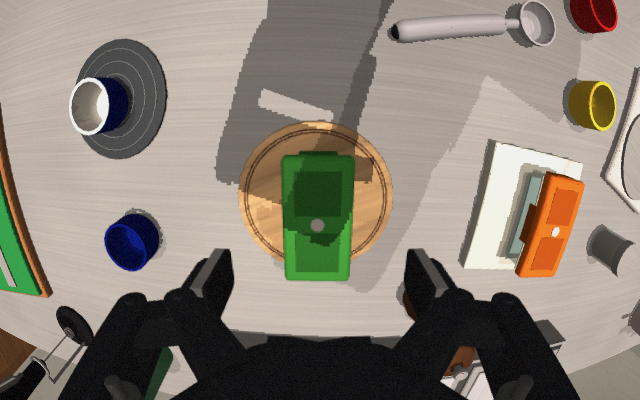

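Call:
step_arm --steps '[{"tx": 0.4, "ty": 0.015, "tz": -0.3, "roll": 0, "fingers": 100}, {"tx": 0.56, "ty": 0.015, "tz": -1.0, "roll": 0, "fingers": 100}, {"tx": 0.56, "ty": 0.015, "tz": -1.8, "roll": 0, "fingers": 100}, {"tx": 0.56, "ty": 0.015, "tz": -2.4, "roll": 0, "fingers": 100}, {"tx": 0.56, "ty": 0.015, "tz": -2.68, "roll": 0, "fingers": 100}, {"tx": 0.56, "ty": 0.015, "tz": -2.75, "roll": 0, "fingers": 100}, {"tx": 0.56, "ty": 0.015, "tz": -2.75, "roll": 0, "fingers": 100}, {"tx": 0.56, "ty": 0.015, "tz": -2.75, "roll": 0, "fingers": 100}]'

```text
time: 17.1
position: [573.0, -123.4, 38.8]
tool_rot: [2.167, 2.272, 0.002]
contact_force: [-0.1, -0.2, 0.6]
width: 85.4
```

Call:
step_arm --steps '[{"tx": 0, "ty": 0, "tz": 0, "roll": 0, "fingers": 0}, {"tx": 0, "ty": 0, "tz": 0, "roll": 0, "fingers": 0}, {"tx": 0, "ty": 0, "tz": 0, "roll": 0, "fingers": 0}, {"tx": 0, "ty": 0, "tz": 0, "roll": 0, "fingers": 0}, {"tx": 0, "ty": 0, "tz": 0, "roll": 0, "fingers": 0}, {"tx": 0, "ty": 0, "tz": 0, "roll": 0, "fingers": 0}, {"tx": 0, "ty": 0, "tz": 0, "roll": 0, "fingers": 0}, {"tx": 0, "ty": 0, "tz": 0, "roll": 0, "fingers": 0}]'

```text
time: 17.9
position: [572.5, -123.3, 38.4]
tool_rot: [2.168, 2.272, 0.001]
contact_force: [-2.9, -0.3, 7.0]
width: 61.0
```

```bash
python3 - <<'E'
from h import *
o=readout.get_obs();print(o["position"],o["tool_rot"],o["contact_force"],o["width"])
im,d,p,W=wshot("12")
E
```

```text
[ 572.54461694 -123.31768502   38.37934212] [2.16768085e+00 2.27206051e+00 1.29866411e-03] [-2.87156642 -0.29484954  6.98595876] 61.00479818265792
```

View pics/wrist12.png

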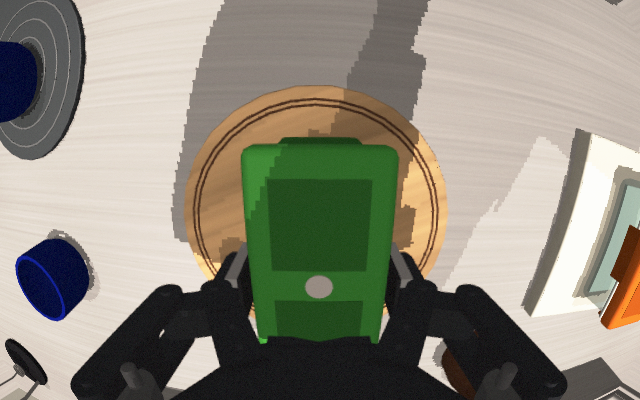

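Grip matches the orange one exactly: lid edge at row 144 and knob at (318,287). So the same tool pose will stack it squarely.

Call:
step_arm --steps '[{"tx": 0, "ty": 0, "tz": 0.15, "roll": 0, "fingers": 0}, {"tx": 0, "ty": 0, "tz": 0.6, "roll": 0, "fingers": 0}, {"tx": 0, "ty": 0, "tz": 1.3, "roll": 0, "fingers": 0}, {"tx": 0, "ty": 0, "tz": 2.0, "roll": 0, "fingers": 0}, {"tx": 0, "ty": 0.3, "tz": 2.5, "roll": -0.2, "fingers": 0}, {"tx": 0, "ty": 0.9, "tz": 2.7, "roll": -0.4, "fingers": 0}, {"tx": 0, "ty": 1.7, "tz": 2.7, "roll": -0.7, "fingers": 0}, {"tx": 0.02, "ty": 2.6, "tz": 2.7, "roll": -1.07, "fingers": 0}, {"tx": 0.04, "ty": 3.5, "tz": 2.7, "roll": -1.07, "fingers": 0}, {"tx": 0.04, "ty": 4.3, "tz": 2.7, "roll": -1.07, "fingers": 0}, {"tx": 0.04, "ty": 4.9, "tz": 2.7, "roll": -1.07, "fingers": 0}, {"tx": 0.04, "ty": 5.275, "tz": 2.7, "roll": -1.07, "fingers": 0}]'

```text
time: 19.15
position: [573.4, 142.7, 172.3]
tool_rot: [-2.29, -2.15, 0.0]
contact_force: [0.4, -0.4, -4.0]
width: 61.0
```

Call:
step_arm --steps '[{"tx": 0, "ty": 0, "tz": -0.3, "roll": 0, "fingers": 0}, {"tx": 0, "ty": 0, "tz": -0.7, "roll": 0, "fingers": 0}, {"tx": 0, "ty": 0, "tz": -1.1, "roll": 0, "fingers": 0}, {"tx": 0, "ty": 0, "tz": -1.3, "roll": 0, "fingers": 0}, {"tx": 0, "ty": 0, "tz": -1.4, "roll": 0, "fingers": 0}, {"tx": 0, "ty": 0, "tz": -1.4, "roll": 0, "fingers": 0}, {"tx": 0, "ty": 0, "tz": -1.4, "roll": 0, "fingers": 0}]'

```text
time: 19.85
position: [574.4, 140.6, 102.9]
tool_rot: [2.292, 2.148, 0.002]
contact_force: [0.1, -0.4, -3.6]
width: 60.8
```

```bash
python3 - <<'E'
from h import *
o=readout.get_obs();print(o["position"],o["tool_rot"],o["contact_force"],o["width"])
im,d,W=shot("side","13")
cv2.imwrite("pics/s13c.png",cv2.resize(im[110:230,280:420],None,fx=5,fy=4.8)[...,::-1])
E
```

```text
[574.44448825 140.57622386 102.90675503] [2.29193288e+00 2.14763150e+00 1.60282452e-03] [ 0.14316503 -0.36438427 -3.6466427 ] 60.84516169428602
```

View pics/s13c.png

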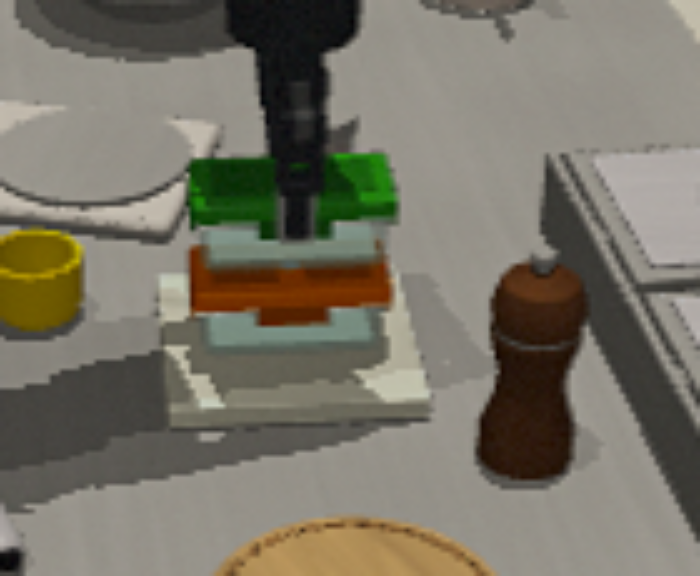

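Call:
step_arm --steps '[{"tx": 0, "ty": 0, "tz": -0.08, "roll": 0, "fingers": 0}, {"tx": 0, "ty": 0, "tz": -0.14, "roll": 0, "fingers": 0}, {"tx": 0, "ty": 0, "tz": -0.18, "roll": 0, "fingers": 0}, {"tx": 0, "ty": 0, "tz": -0.195, "roll": 0, "fingers": 0}, {"tx": 0, "ty": 0, "tz": -0.2, "roll": 0, "fingers": 0}, {"tx": 0, "ty": 0, "tz": -0.2, "roll": 0, "fingers": 0}]'

```text
time: 20.5
position: [573.8, 140.5, 92.4]
tool_rot: [-2.292, -2.148, 0.0]
contact_force: [-5.3, 0.4, 5.4]
width: 61.0
```

Call:
step_arm --steps '[{"tx": 0, "ty": 0, "tz": -0.01, "roll": 0, "fingers": 0}, {"tx": 0, "ty": 0, "tz": -0.01, "roll": 0, "fingers": 0}]'

```text
time: 20.7
position: [573.9, 140.5, 92.4]
tool_rot: [2.292, 2.148, -0.0]
contact_force: [-7.0, -0.6, 10.6]
width: 60.6
```

Call:
step_arm --steps '[{"tx": 0, "ty": 0, "tz": 0.01, "roll": 0, "fingers": 0}, {"tx": 0, "ty": 0, "tz": 0.01, "roll": 0, "fingers": 100}, {"tx": 0, "ty": 0, "tz": 0.01, "roll": 0, "fingers": 100}, {"tx": 0, "ty": 0, "tz": 0.01, "roll": 0, "fingers": 100}, {"tx": 0, "ty": 0, "tz": 0.01, "roll": 0, "fingers": 100}, {"tx": 0, "ty": 0, "tz": 0.2, "roll": 0, "fingers": 100}, {"tx": 0, "ty": 0, "tz": 0.9, "roll": 0, "fingers": 100}, {"tx": 0, "ty": 0, "tz": 1.8, "roll": 0, "fingers": 100}, {"tx": -0.3, "ty": 0, "tz": 2.7, "roll": 0, "fingers": 100}, {"tx": -0.6, "ty": 0, "tz": 3.2, "roll": 0, "fingers": 100}, {"tx": -0.6, "ty": 0, "tz": 3.2, "roll": 0, "fingers": 100}, {"tx": -0.6, "ty": 0, "tz": 3.2, "roll": 0, "fingers": 100}]'

```text
time: 21.9
position: [544.0, 140.6, 252.1]
tool_rot: [2.292, 2.148, 0.002]
contact_force: [0.4, -1.2, -0.8]
width: 85.5
```

```bash
python3 - <<'E'
from h import *
o=readout.get_obs();print(o["position"],o["tool_rot"],o["contact_force"],o["width"])
im,d,p,W=wshot("14")
fits(W,d,dict(gl=(574,140,75,115,132),ol=(574,140,75,50,75),marble=(574,140,125,12,24)))
im,d,W=shot("side","14")
fits(W,d,dict(gl=(574,140,75,115,132),ol=(574,140,75,55,75),marble=(574,140,125,12,24)))
cv2.imwrite("pics/s14c.png",cv2.resize(im[110:230,280:420],None,fx=5,fy=4.8)[...,::-1])
im,d,W=shot("scene","14")
fits(W,d,dict(gl=(574,140,75,115,132),ol=(574,140,75,58,75),marble=(574,140,125,12,24)))
E
```

```text
[544.02926693 140.55195445 252.13184119] [2.29169793e+00 2.14782791e+00 1.67102043e-03] [ 0.40687433 -1.2254203  -0.84313423] 85.49822358268693
gl 7560 z 123.2 mid [573.  142.1] ext [119.1  64.5] [array([573.5, 142. ]), array([ 62.3, 120.4]), np.float64(86.3)]
ol 368 z 69.7 mid [517.9 144.7] ext [ 9.6 61. ] [array([517.5, 144.9]), array([61.3,  7.4]), np.float64(86.7)]
marble 7800 z 19.1 mid [573.2 142.1] ext [159.4 158.5] [array([573.7, 142.4]), array([157.3, 156.5]), np.float64(86.4)]
gl 482 z 121.5 mid [573.8 136.2] ext [119.4  68.2] [array([575.3, 139.9]), array([ 69.1, 119.6]), np.float64(84.8)]
ol 283 z 66.6 mid [573.1 133.7] ext [119.2  62.1] [array([574.2, 131.7]), array([ 60.5, 120.9]), np.float64(81.0)]
marble 856 z 17.6 mid [573.7 136.1] ext [159.3 158.1] [array([573.9, 137.2]), array([159.7, 155.6]), np.float64(86.3)]
gl 888 z 124.8 mid [573.3 139.3] ext [119.8  67.4] [array([573.5, 139.9]), array([ 64. , 122.6]), np.float64(85.7)]
ol 287 z 70.1 mid [573.8 135.6] ext [121.1  61.2] [array([581.1, 119.2]), array([130.7,  59.7]), np.float64(21.5)]
marble 1225 z 20.7 mid [573.1 136.5] ext [160.2 154.6] [array([572.4, 139.9]), array([158.4, 156.8]), np.float64(86.6)]
```

View pics/s14c.png

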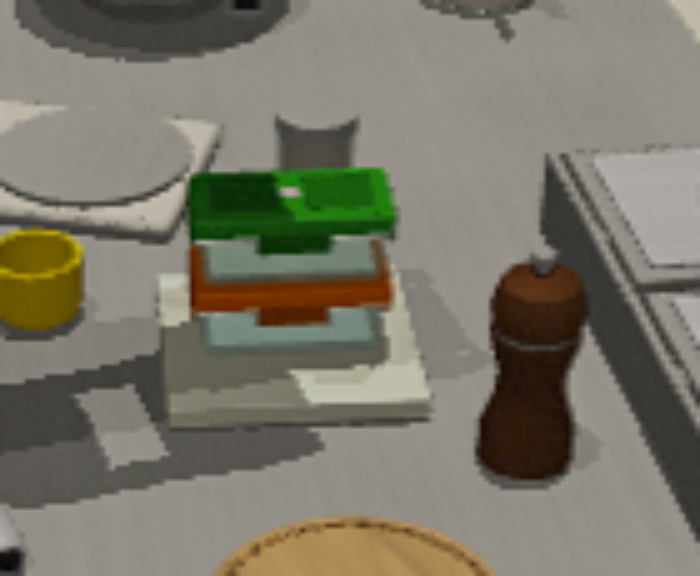

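View pics/wrist14.png

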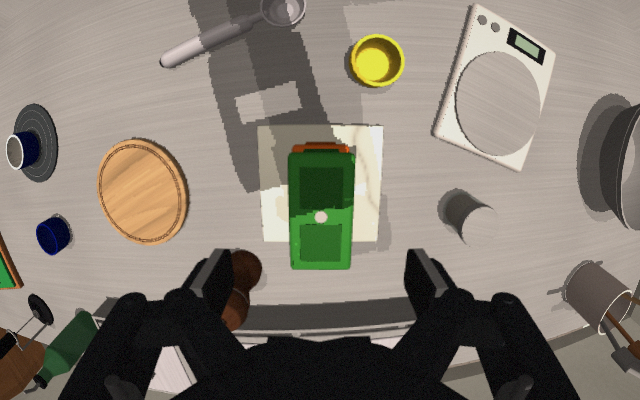

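Stack sits square: green lid at 573.5,142.0 against marble at 573.7,142.4 in the same camera, yaw equal. Next the white bowl on the trivet (465,-366), with the board measured meanwhile.

```bash
python3 - <<'E'
from h import *
for n in ("scene","side","wrist"):
    f=np.load(f"pics/{n}14.npz");im,d=f["im"],f["d"]
    if n=="wrist":
        p=dict(view=f["view"],fx=f["f"],fy=f["f"],cx=f["cx"],cy=f["cy"]);W=wcloud(d,p)
    else: p=optics.camera_params(n);W=cloud(im,d,p)
    fits(W,d,dict(board=(568,-126,92,11,24),body=(452,388,135,9,32)))
    q=W[(d>0)&(np.hypot(W[...,0]-568,W[...,1]+126)<92)&(W[...,2]>11)&(W[...,2]<24)]
    print(n,"board circ",ring(q[:,:2],82).round(1))
    o=ortho(im,p,22,(330,590),(230,530),.5,n=="wrist");cv2.imwrite(f"pics/sc_{n}.png",o[...,::-1])
E
```

```text
board 2958 z 18.7 mid [ 568.6 -126.8] ext [157.  156.7] [array([ 568. , -125.7]), array([162.9, 161.8]), np.float64(81.6)]
body 1776 z 23.5 mid [451.2 388.7] ext [226.2 186.4] [array([455.4, 390.8]), array([176.5, 228. ]), np.float64(75.2)]
scene board circ [ 567.7 -125.6]
board 2120 z 15.8 mid [ 568.2 -128.8] ext [156.1 156.8] [array([ 567.8, -128.3]), array([162.1, 161.1]), np.float64(76.1)]
body 1281 z 19.0 mid [451.4 393.6] ext [221.3 198.8] [array([450.9, 394.1]), array([164. , 200.6]), np.float64(69.3)]
side board circ [ 569.  -128.1]
board 7468 z 17.0 mid [ 568.1 -122.2] ext [155.7 156.3] [array([ 568.7, -123.4]), array([161.8, 162.3]), np.float64(80.0)]
body 12805 z 22.1 mid [451.4 396.2] ext [219.4 195.7] [array([452.5, 399.2]), array([158.5, 199.4]), np.float64(68.9)]
wrist board circ [ 568.9 -123.2]
```

View pics/sc_side.png

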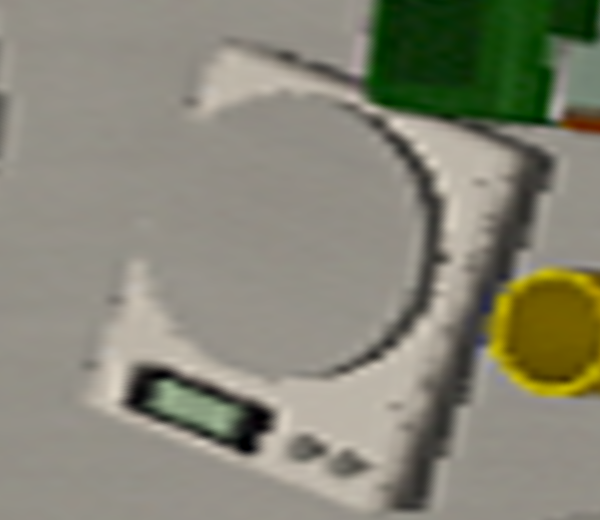

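View pics/sc_wrist.png

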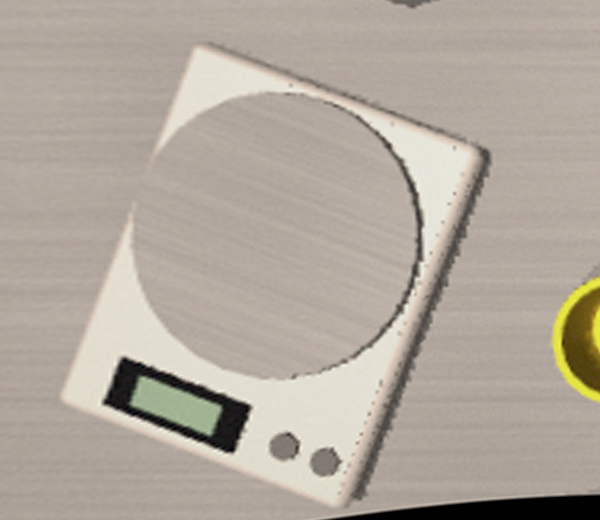

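View pics/sc_scene.png

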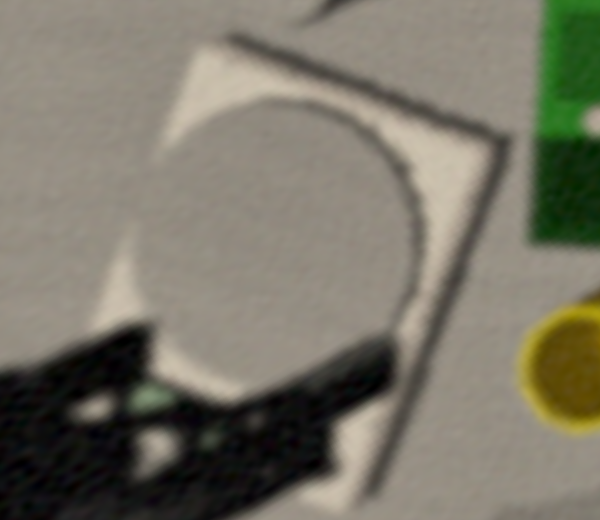

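Call:
step_arm --steps '[{"tx": -0.1, "ty": -0.6, "tz": 0, "roll": 0, "fingers": 100}, {"tx": -0.25, "ty": -1.5, "tz": 0, "roll": 0, "fingers": 100}, {"tx": -0.4, "ty": -2.4, "tz": 0, "roll": 0, "fingers": 100}, {"tx": -0.55, "ty": -3.4, "tz": 0, "roll": 0, "fingers": 100}, {"tx": -0.7, "ty": -4.4, "tz": 0, "roll": 0, "fingers": 100}, {"tx": -0.85, "ty": -5.4, "tz": 0, "roll": 0, "fingers": 100}, {"tx": -1.0, "ty": -6.4, "tz": 0, "roll": 0, "fingers": 100}, {"tx": -1.15, "ty": -7.4, "tz": 0, "roll": 0, "fingers": 100}, {"tx": -1.3, "ty": -8.4, "tz": 0, "roll": 0, "fingers": 100}, {"tx": -1.45, "ty": -9.3, "tz": 0, "roll": 0, "fingers": 100}, {"tx": -1.58, "ty": -9.9, "tz": -0.3, "roll": 0, "fingers": 100}, {"tx": -1.58, "ty": -10.13, "tz": -0.9, "roll": 0, "fingers": 100}]'

```text
time: 23.25
position: [464.5, -369.6, 206.4]
tool_rot: [2.294, 2.143, -0.0]
contact_force: [0.9, 0.1, -0.4]
width: 85.3
```

Call:
step_arm --steps '[{"tx": 0, "ty": 0, "tz": -0.8, "roll": 0, "fingers": 100}, {"tx": 0, "ty": 0, "tz": -1.6, "roll": 0, "fingers": 100}, {"tx": 0, "ty": 0, "tz": -1.9, "roll": 0, "fingers": 100}, {"tx": 0, "ty": 0, "tz": -1.9, "roll": 0, "fingers": 100}]'

```text
time: 23.65
position: [464.2, -365.2, 109.3]
tool_rot: [-2.289, -2.145, 0.001]
contact_force: [-0.1, -0.1, 0.1]
width: 85.2
```

```bash
python3 - <<'E'
from h import *
o=readout.get_obs();print(o["position"],o["tool_rot"],o["contact_force"],o["width"])
im,d,p,W=wshot("15")
E
```

```text
[ 464.17693199 -365.23858587  109.28116366] [-2.28896076e+00 -2.14499792e+00  5.69132902e-04] [-0.06560817 -0.11966683  0.14008697] 85.18720258730609
```

View pics/wrist15.png

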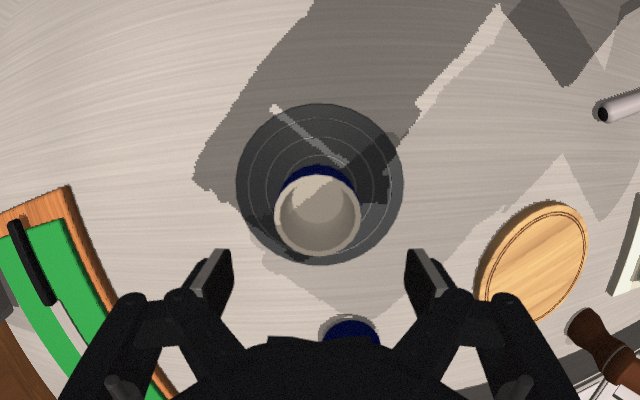

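Call:
step_arm --steps '[{"tx": 0, "ty": 0, "tz": -0.6, "roll": 0, "fingers": 100}, {"tx": 0, "ty": 0, "tz": -1.2, "roll": 0, "fingers": 100}, {"tx": 0, "ty": 0, "tz": -1.7, "roll": 0, "fingers": 100}, {"tx": 0, "ty": 0, "tz": -1.9, "roll": 0, "fingers": 100}, {"tx": 0, "ty": 0, "tz": -1.9, "roll": 0, "fingers": 0}, {"tx": 0, "ty": 0, "tz": -1.9, "roll": 0, "fingers": 0}, {"tx": 0, "ty": 0, "tz": -1.9, "roll": 0, "fingers": 0}, {"tx": 0, "ty": 0, "tz": -1.9, "roll": 0, "fingers": 0}, {"tx": 0, "ty": 0, "tz": -1.9, "roll": 0, "fingers": 0}, {"tx": 0, "ty": 0, "tz": -1.9, "roll": 0, "fingers": 0}, {"tx": 0, "ty": 0, "tz": -1.9, "roll": 0, "fingers": 0}]' --force 30

```text
time: 24.8
position: [466.0, -366.8, 18.5]
tool_rot: [2.29, 2.146, 0.0]
contact_force: [0.5, 1.4, 7.7]
width: 60.1
```

Call:
step_arm --steps '[{"tx": 0, "ty": 0, "tz": 0.2, "roll": 0, "fingers": 0}, {"tx": 0, "ty": 0, "tz": 0.8, "roll": 0, "fingers": 0}, {"tx": 0, "ty": 0, "tz": 1.5, "roll": 0, "fingers": 0}, {"tx": 0.1, "ty": 0.3, "tz": 2, "roll": 0, "fingers": 0}, {"tx": 0.4, "ty": 1.0, "tz": 2.2, "roll": 0, "fingers": 0}, {"tx": 0.8, "ty": 1.8, "tz": 2.2, "roll": 0, "fingers": 0}, {"tx": 1.2, "ty": 2.7, "tz": 2.2, "roll": 0, "fingers": 0}, {"tx": 1.55, "ty": 3.6, "tz": 2.2, "roll": 0, "fingers": 0}, {"tx": 1.85, "ty": 4.3, "tz": 2.2, "roll": 0, "fingers": 0}, {"tx": 2.0, "ty": 4.7, "tz": 2.0, "roll": 0, "fingers": 0}, {"tx": 2.06, "ty": 4.8, "tz": 1.6, "roll": 0, "fingers": 0}, {"tx": 2.06, "ty": 4.8, "tz": 1.2, "roll": 0, "fingers": 0}]'

```text
time: 26.0
position: [568.8, -124.8, 77.2]
tool_rot: [2.289, 2.149, 0.001]
contact_force: [1.0, -0.5, -1.6]
width: 60.1
```

Call:
step_arm --steps '[{"tx": 0, "ty": 0, "tz": -0.3, "roll": 0, "fingers": 0}, {"tx": 0, "ty": 0, "tz": -0.4, "roll": 0, "fingers": 0}, {"tx": 0, "ty": 0, "tz": -0.4, "roll": 0, "fingers": 0}, {"tx": 0, "ty": 0, "tz": -0.4, "roll": 0, "fingers": 0}]'

```text
time: 26.4
position: [568.4, -126.3, 57.4]
tool_rot: [2.292, 2.147, 0.001]
contact_force: [-1.2, -0.4, -0.5]
width: 59.7
```

```bash
python3 - <<'E'
from h import *
o=readout.get_obs();print(o["position"],o["tool_rot"],o["contact_force"],o["width"])
im,d,p,W=wshot("16");P=o["position"]
q=W[(d>0)&(np.hypot(W[...,0]-568,W[...,1]+126)<92)&(W[...,2]>11)&(W[...,2]<24)]
fits(W,d,dict(held=(P[0],P[1],40,P[2]+30,P[2]+42),board=(568,-126,92,11,22)))
cv2.imwrite("pics/w16o.png",ortho(im,p,16,(450,690),(-280,20),.5)[...,::-1])
E
```

```text
[ 568.38958819 -126.33792367   57.43035091] [2.29213115e+00 2.14701117e+00 9.00851308e-04] [-1.1837262  -0.42703618 -0.53571792] 59.67958289990879
held 5830 z 92.4 mid [ 567.2 -126.3] ext [59.2 75.1] [array([ 566.6, -123.4]), array([62.6, 65.7]), np.float64(35.9)]
board 26905 z 17.2 mid [ 544.2 -124.2] ext [109.5 156. ] [array([ 546.7, -122.7]), array([162.6, 118.6]), np.float64(85.8)]
```

View pics/w16o.png

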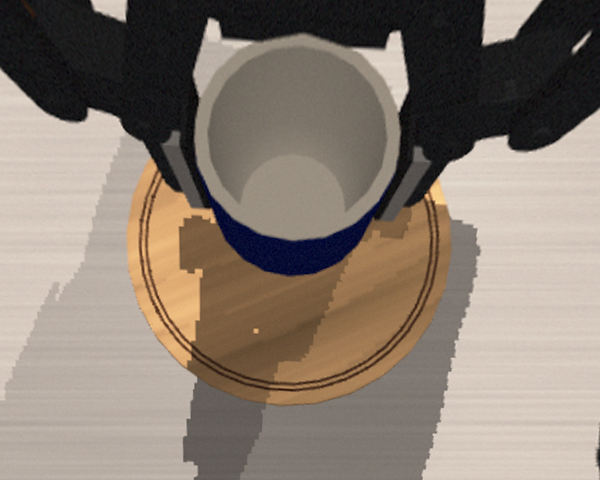

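Call:
step_arm --steps '[{"tx": 0.01, "ty": 0, "tz": -0.25, "roll": 0, "fingers": 0}, {"tx": 0.01, "ty": 0, "tz": -0.42, "roll": 0, "fingers": 0}, {"tx": 0.01, "ty": 0, "tz": -0.52, "roll": 0, "fingers": 0}, {"tx": 0.01, "ty": 0, "tz": -0.56, "roll": 0, "fingers": 0}, {"tx": 0.01, "ty": 0, "tz": -0.56, "roll": 0, "fingers": 0}]'

```text
time: 26.95
position: [568.2, -125.9, 28.6]
tool_rot: [-2.292, -2.148, 0.001]
contact_force: [-3.5, 0.9, 5.8]
width: 60.1
```

Call:
step_arm --steps '[{"tx": 0, "ty": 0, "tz": -0.01, "roll": 0, "fingers": 0}, {"tx": 0, "ty": 0, "tz": -0.02, "roll": 0, "fingers": 0}, {"tx": 0, "ty": 0, "tz": -0.02, "roll": 0, "fingers": 0}]'

```text
time: 27.25
position: [568.2, -125.9, 28.5]
tool_rot: [-2.292, -2.148, 0.001]
contact_force: [-8.0, 2.9, 16.1]
width: 60.0
```

Call:
step_arm --steps '[{"tx": 0, "ty": 0, "tz": 0.015, "roll": 0, "fingers": 0}, {"tx": 0, "ty": 0, "tz": 0.015, "roll": 0, "fingers": 100}, {"tx": 0, "ty": 0, "tz": 0.015, "roll": 0, "fingers": 100}, {"tx": 0, "ty": 0, "tz": 0.015, "roll": 0, "fingers": 100}, {"tx": 0, "ty": 0, "tz": 0.015, "roll": 0, "fingers": 100}, {"tx": 0, "ty": 0, "tz": 0.2, "roll": 0, "fingers": 100}, {"tx": 0, "ty": 0, "tz": 0.9, "roll": 0, "fingers": 100}, {"tx": 0, "ty": 0, "tz": 1.8, "roll": 0, "fingers": 100}, {"tx": -0.3, "ty": 0, "tz": 2.7, "roll": 0, "fingers": 100}, {"tx": -0.6, "ty": 0, "tz": 3.4, "roll": 0, "fingers": 100}, {"tx": -0.6, "ty": 0, "tz": 3.4, "roll": 0, "fingers": 100}, {"tx": -0.6, "ty": 0, "tz": 3.4, "roll": 0, "fingers": 100}]'

```text
time: 28.45
position: [538.6, -126.0, 198.6]
tool_rot: [2.291, 2.147, 0.002]
contact_force: [-0.3, -0.1, -0.5]
width: 85.5
```

```bash
python3 - <<'E'
from h import *
o=readout.get_obs();print(o["position"],o["contact_force"],o["width"])
im,d,p,W=wshot("17")
fits(W,d,dict(wb=(568,-126,45,54,70),pb=(626,-343,45,38,54)))
q=W[(d>0)&(np.hypot(W[...,0]-568,W[...,1]+126)<92)&(W[...,2]>11)&(W[...,2]<24)]
print("board",ring(q[:,:2],82).round(1))
E
```

```text
[ 538.61556119 -126.0469785   198.56414311] [-0.2561812  -0.07440415 -0.46844498] 85.46018772703319
wb 1174 z 63.4 mid [ 567.8 -124. ] ext [60.9 59.6] [array([ 568.1, -124. ]), array([60.2, 61.8]), np.float64(85.1)]
pb 713 z 45.7 mid [ 626.5 -340.2] ext [60.2 61.3] [array([ 626.7, -340.3]), array([61.4, 62. ]), np.float64(79.9)]
board [ 568.6 -124.2]
```

View pics/wrist17.png

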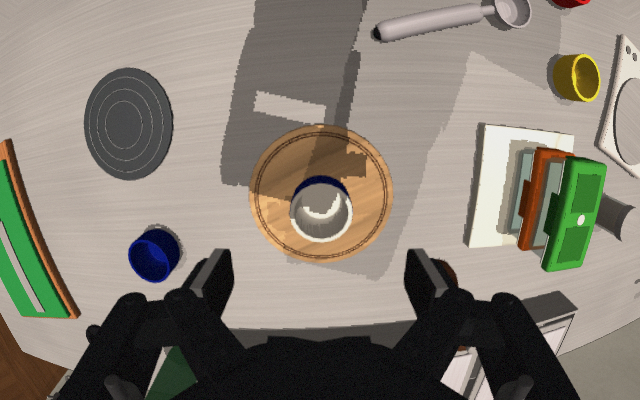

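Call:
step_arm --steps '[{"tx": 0.25, "ty": -0.6, "tz": 0, "roll": 0, "fingers": 100}, {"tx": 0.6, "ty": -1.5, "tz": 0, "roll": 0, "fingers": 100}, {"tx": 0.95, "ty": -2.4, "tz": 0, "roll": 0, "fingers": 100}, {"tx": 1.3, "ty": -3.2, "tz": 0, "roll": 0, "fingers": 100}, {"tx": 1.6, "ty": -3.9, "tz": -0.3, "roll": 0, "fingers": 100}, {"tx": 1.75, "ty": -4.34, "tz": -0.9, "roll": 0, "fingers": 100}, {"tx": 1.75, "ty": -4.34, "tz": -1.6, "roll": 0, "fingers": 100}, {"tx": 1.75, "ty": -4.34, "tz": -2.1, "roll": 0, "fingers": 100}, {"tx": 1.75, "ty": -4.34, "tz": -2.3, "roll": 0, "fingers": 100}, {"tx": 1.75, "ty": -4.34, "tz": -2.3, "roll": 0, "fingers": 100}, {"tx": 1.75, "ty": -4.34, "tz": -2.3, "roll": 0, "fingers": 100}]'

```text
time: 29.6
position: [626.5, -343.1, 83.4]
tool_rot: [2.291, 2.148, 0.0]
contact_force: [0.6, 0.3, 1.0]
width: 85.4
```

```bash
python3 - <<'E'
from h import *
o=readout.get_obs();print(o["position"],o["contact_force"],o["width"])
im,d,p,W=wshot("18")
fits(W,d,dict(pb=(626,-343,42,42,54)))
E
```

```text
[ 626.52065721 -343.07764111   83.37782194] [0.56060756 0.28504638 0.9917795 ] 85.43655359754938
pb 2014 z 46.8 mid [ 626.8 -341.2] ext [60.6 59.6] [array([ 626.6, -341.2]), array([61.1, 61. ]), np.float64(11.0)]
```

View pics/wrist18.png

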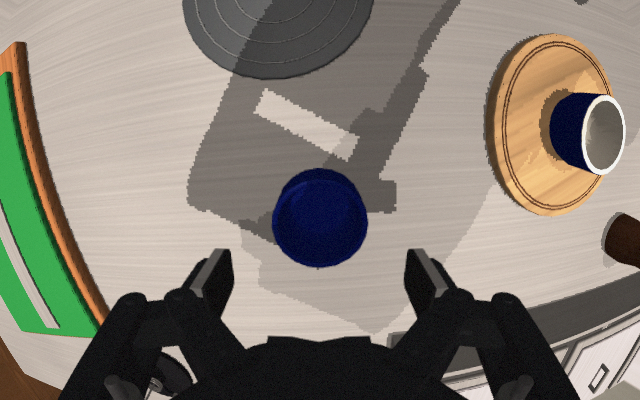

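The plain bowl (blue inside) is centred at 320 px between the pads; I grip it.

Call:
step_arm --steps '[{"tx": 0, "ty": 0.01, "tz": -0.5, "roll": 0, "fingers": 100}, {"tx": 0, "ty": 0.01, "tz": -1.0, "roll": 0, "fingers": 100}, {"tx": 0, "ty": 0.01, "tz": -1.35, "roll": 0, "fingers": 100}, {"tx": 0, "ty": 0.01, "tz": -1.43, "roll": 0, "fingers": 100}, {"tx": 0, "ty": 0.01, "tz": -1.43, "roll": 0, "fingers": 100}, {"tx": 0, "ty": 0.01, "tz": -1.43, "roll": 0, "fingers": 0}, {"tx": 0, "ty": 0.01, "tz": -1.43, "roll": 0, "fingers": 0}, {"tx": 0, "ty": 0.01, "tz": -1.43, "roll": 0, "fingers": 0}, {"tx": 0, "ty": 0.01, "tz": -1.43, "roll": 0, "fingers": 0}, {"tx": 0, "ty": 0.01, "tz": -1.43, "roll": 0, "fingers": 0}, {"tx": 0, "ty": 0.01, "tz": -1.43, "roll": 0, "fingers": 0}, {"tx": 0, "ty": 0.01, "tz": -1.43, "roll": 0, "fingers": 0}]' --force 30

```text
time: 30.85
position: [626.7, -342.9, 12.9]
tool_rot: [2.291, 2.147, 0.001]
contact_force: [-1.6, 0.9, 6.8]
width: 62.1
```

Call:
step_arm --steps '[{"tx": 0, "ty": 0, "tz": 0.2, "roll": 0, "fingers": 0}, {"tx": 0, "ty": 0, "tz": 0.8, "roll": 0, "fingers": 0}, {"tx": 0, "ty": 0, "tz": 1.6, "roll": 0, "fingers": 0}, {"tx": 0, "ty": 0, "tz": 2.4, "roll": 0, "fingers": 0}, {"tx": -0.2, "ty": 0.3, "tz": 3.1, "roll": 0, "fingers": 0}, {"tx": -0.6, "ty": 0.8, "tz": 3.6, "roll": 0, "fingers": 0}, {"tx": -1.0, "ty": 1.5, "tz": 3.8, "roll": 0, "fingers": 0}, {"tx": -1.4, "ty": 2.3, "tz": 3.8, "roll": 0, "fingers": 0}, {"tx": -1.8, "ty": 3.1, "tz": 3.8, "roll": 0, "fingers": 0}, {"tx": -2.1, "ty": 4.0, "tz": 3.8, "roll": 0, "fingers": 0}, {"tx": -2.4, "ty": 4.9, "tz": 3.8, "roll": 0, "fingers": 0}, {"tx": -2.7, "ty": 5.8, "tz": 3.8, "roll": 0, "fingers": 0}]'

```text
time: 32.05
position: [490.1, -51.0, 202.0]
tool_rot: [2.292, 2.147, 0.001]
contact_force: [0.2, 0.5, -0.7]
width: 62.1
```

Call:
step_arm --steps '[{"tx": -0.2, "ty": 0.9, "tz": 0, "roll": 0, "fingers": 0}, {"tx": -0.4, "ty": 1.8, "tz": 0, "roll": 0, "fingers": 0}, {"tx": -0.5, "ty": 2.8, "tz": 0, "roll": 0, "fingers": 0}, {"tx": -0.5, "ty": 3.8, "tz": 0, "roll": 0, "fingers": 0}, {"tx": -0.5, "ty": 4.8, "tz": 0, "roll": 0, "fingers": 0}, {"tx": -0.5, "ty": 5.8, "tz": 0, "roll": 0, "fingers": 0}, {"tx": -0.5, "ty": 6.8, "tz": 0, "roll": 0, "fingers": 0}, {"tx": -0.45, "ty": 7.6, "tz": 0, "roll": 0, "fingers": 0}, {"tx": -0.4, "ty": 8.3, "tz": -0.3, "roll": 0, "fingers": 0}, {"tx": -0.38, "ty": 8.7, "tz": -0.8, "roll": 0, "fingers": 0}, {"tx": -0.38, "ty": 8.86, "tz": -1.4, "roll": 0, "fingers": 0}, {"tx": -0.38, "ty": 8.86, "tz": -1.8, "roll": 0, "fingers": 0}]'

```text
time: 33.25
position: [471.3, 391.4, 109.8]
tool_rot: [-2.291, -2.15, 0.001]
contact_force: [0.3, -0.4, -1.4]
width: 62.3
```

Call:
step_arm --steps '[{"tx": 0, "ty": 0, "tz": -0.2, "roll": 0, "fingers": 0}, {"tx": 0, "ty": 0, "tz": -0.2, "roll": 0, "fingers": 0}, {"tx": 0, "ty": 0, "tz": -0.2, "roll": 0, "fingers": 0}]'

```text
time: 33.55
position: [472.6, 390.6, 102.4]
tool_rot: [2.293, 2.148, 0.002]
contact_force: [0.3, 0.9, -2.3]
width: 62.0
```

```bash
python3 - <<'E'
from h import *
o=readout.get_obs();print(o["position"],o["contact_force"],o["width"])
im,d,p,W=wshot("19");P=o["position"]
fits(W,d,dict(held=(P[0],P[1],40,P[2]+28,P[2]+42),marble=(574,140,125,12,24)))
cv2.imwrite("pics/w19o.png",ortho(im,p,22,(330,590),(230,530),.5)[...,::-1])
im,d,W=shot("side","19")
cv2.imwrite("pics/s19c.png",cv2.resize(im[80:230,230:400],None,fx=4,fy=4)[...,::-1])
E
```

```text
[472.56323511 390.62952781 102.35914832] [ 0.26101101  0.93555785 -2.32583192] 62.04071137158585
held 5930 z 136.2 mid [472.  392.1] ext [59.8 73.8] [array([470.4, 393.1]), array([64.4, 66.2]), np.float64(37.4)]
marble 4674 z 19.0 mid [543.1 147.3] ext [101.2 154.4] [array([555.1, 144.1]), array([156.7, 120.7]), np.float64(86.0)]
```

View pics/w19o.png

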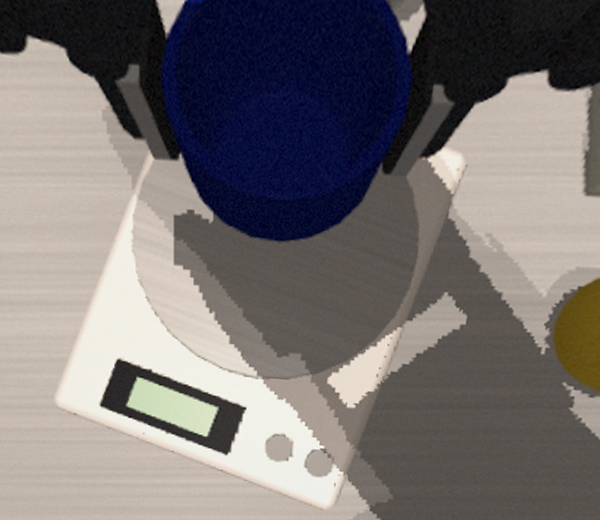

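View pics/s19c.png

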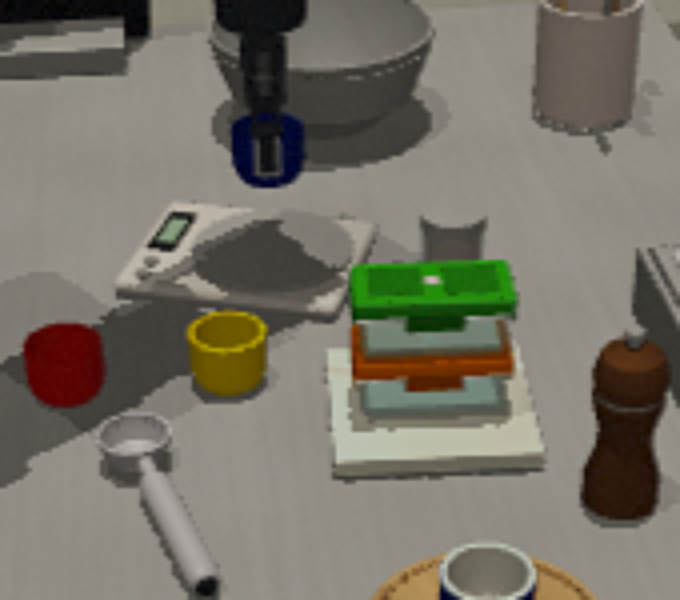

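Plate circle in the ortho spans columns 132–420 with its bottom at row 379, giving a centre of about (472.5,390.5). The arm stands right over it, so I lower.

Call:
step_arm --steps '[{"tx": 0, "ty": 0, "tz": -0.4, "roll": 0, "fingers": 0}, {"tx": 0, "ty": 0, "tz": -0.8, "roll": 0, "fingers": 0}, {"tx": 0, "ty": 0, "tz": -1.1, "roll": 0, "fingers": 0}, {"tx": 0, "ty": 0, "tz": -1.24, "roll": 0, "fingers": 0}, {"tx": 0, "ty": 0, "tz": -1.29, "roll": 0, "fingers": 0}, {"tx": 0, "ty": 0, "tz": -1.31, "roll": 0, "fingers": 0}, {"tx": 0, "ty": 0, "tz": -1.31, "roll": 0, "fingers": 0}]'

```text
time: 34.35
position: [472.3, 390.8, 36.2]
tool_rot: [2.292, 2.148, 0.002]
contact_force: [-0.3, -0.5, -1.0]
width: 62.1
```

Call:
step_arm --steps '[{"tx": 0, "ty": 0, "tz": -0.01, "roll": 0, "fingers": 0}, {"tx": 0, "ty": 0, "tz": -0.02, "roll": 0, "fingers": 0}, {"tx": 0, "ty": 0, "tz": -0.02, "roll": 0, "fingers": 0}]'

```text
time: 34.65
position: [472.2, 390.7, 34.9]
tool_rot: [2.292, 2.148, 0.001]
contact_force: [0.1, -0.4, -0.0]
width: 62.4
```

Call:
step_arm --steps '[{"tx": 0, "ty": 0, "tz": -0.01, "roll": 0, "fingers": 0}, {"tx": 0, "ty": 0, "tz": -0.01, "roll": 0, "fingers": 0}]'

```text
time: 34.85
position: [472.2, 390.7, 34.8]
tool_rot: [2.292, 2.148, 0.001]
contact_force: [-3.0, -1.7, 6.9]
width: 62.2
```

Call:
step_arm --steps '[{"tx": 0, "ty": 0, "tz": 0, "roll": 0, "fingers": 100}, {"tx": 0, "ty": 0, "tz": 0, "roll": 0, "fingers": 100}, {"tx": 0, "ty": 0, "tz": 0, "roll": 0, "fingers": 100}, {"tx": 0, "ty": 0, "tz": 0, "roll": 0, "fingers": 100}, {"tx": 0, "ty": 0, "tz": 0.2, "roll": 0, "fingers": 100}, {"tx": 0, "ty": 0, "tz": 0.9, "roll": 0, "fingers": 100}, {"tx": 0, "ty": 0, "tz": 1.8, "roll": 0, "fingers": 100}, {"tx": 0, "ty": 0, "tz": 2.7, "roll": 0, "fingers": 100}, {"tx": -0.4, "ty": 0, "tz": 3.6, "roll": 0, "fingers": 100}, {"tx": -0.8, "ty": -0.5, "tz": 4.4, "roll": 0, "fingers": 100}, {"tx": -0.8, "ty": -1, "tz": 4.6, "roll": 0, "fingers": 100}, {"tx": -0.8, "ty": -1, "tz": 4.6, "roll": 0, "fingers": 100}]'

```text
time: 36.05
position: [432.2, 339.2, 267.4]
tool_rot: [2.292, 2.146, 0.007]
contact_force: [-0.0, 0.8, 0.3]
width: 85.5
```

```bash
python3 - <<'E'
from h import *
o=readout.get_obs();print(o["time"],o["position"],o["contact_force"],o["width"])
im,d,p,W=wshot("20")
fits(W,d,dict(pb=(472,390,45,60,75)))
cv2.imwrite("pics/w20o.png",ortho(im,p,22,(330,590),(230,530),.5)[...,::-1])
for n in ("side","scene"):
    im,d,W=shot(n,"20")
    fits(W,d,dict(pb=(472,390,45,58,75),wb=(568,-126,45,54,70),jar=(623,338,50,64,80),gl=(574,140,75,115,132)))
E
```

```text
36.05 [432.19567824 339.1786831  267.37669973] [-0.04446177  0.77876729  0.26742731] 85.53153399718708
pb 698 z 68.6 mid [472.3 391.8] ext [60.8 60.7] [array([472.2, 391.9]), array([61.1, 61.6]), np.float64(87.6)]
pb 104 z 64.3 mid [473.2 389.3] ext [59.5 66.2] [array([472.6, 388.8]), array([60.3, 65.6]), np.float64(5.9)]
wb 189 z 60.3 mid [ 568.4 -128.2] ext [59.8 61.8] [array([ 568.3, -127.5]), array([61.9, 58.4]), np.float64(79.5)]
jar 133 z 71.3 mid [624.3 336.9] ext [54.7 57.4] [array([623.6, 335.4]), array([57.7, 55.7]), np.float64(57.0)]
gl 494 z 121.6 mid [573.8 137.7] ext [119.9  68.8] [array([573.9, 137.4]), array([ 69.6, 121.1]), np.float64(84.8)]
pb 164 z 66.5 mid [471.6 389. ] ext [59.3 65.2] [array([469.8, 389.9]), array([58.8, 65. ]), np.float64(30.6)]
wb 233 z 63.5 mid [ 566.9 -125.7] ext [60.6 61.3] [array([ 567. , -125.6]), array([61.7, 61.3]), np.float64(86.6)]
jar 260 z 74.6 mid [623.  338.1] ext [55.4 58.1] [array([622.8, 337.8]), array([54.6, 57.2]), np.float64(24.0)]
gl 886 z 124.8 mid [573.3 139.4] ext [120.5  67.3] [array([573.3, 139.9]), array([ 67.9, 121.7]), np.float64(82.1)]
```

View pics/w20o.png

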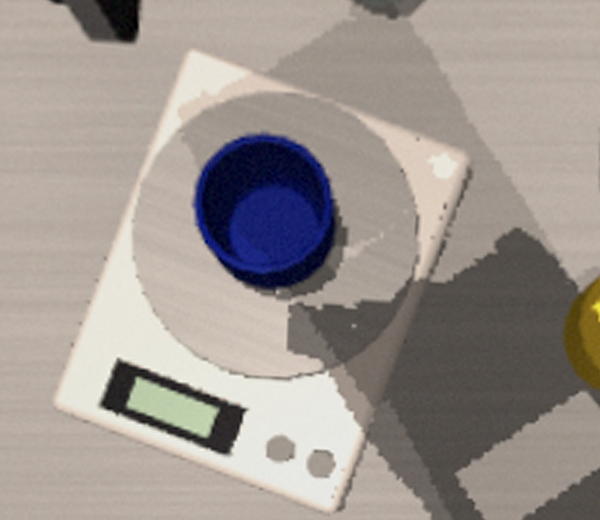

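View pics/side20.png

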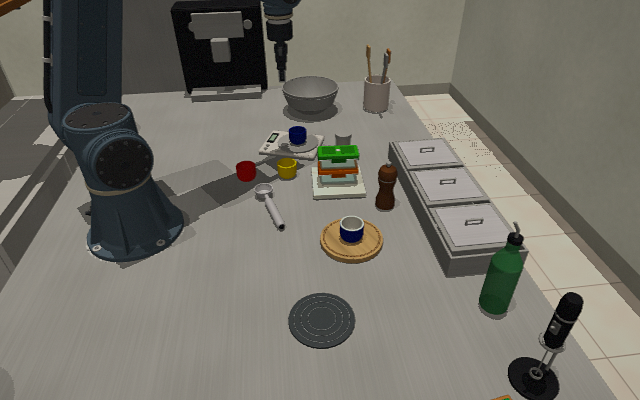

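View pics/scene20.png

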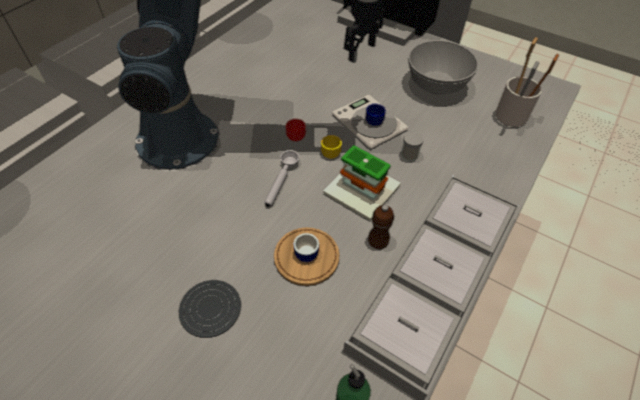

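All in place: the stack is on the marble (365,175), the white-lined bowl on the board (306,247), the plain bowl on the scale (375,115), and the trivet is empty. Grinder and jar have not moved. Handing in.

```bash
python3 -c "
from bench import order; print(order.close_job())"
```

```text
the job is handed in; nothing more can be done
None
```

The job is done and handed in at about 36 s of the 128 s allowed; no verdict was reported. I parked the white-lined bowl on the trivet, put the orange box on the marble and stacked the green box on top. Then the white-lined bowl went onto the board and the plain bowl onto the scale plate.

**Placing (wrist camera):**

| Item | Measured against | Offset |
|---|---|---|
| Green lid | marble centre | under 0.5 mm, yaw within about 0.1° |
| Orange box (before stacking) | marble centre | about 0.6 mm, yaw 0.4° off |
| White-lined bowl | board centre | about 0.6 mm |
| Plain bowl | plate centre | under 0.5 mm |

- **Bystanders:** the jar reads the same as at the start to about 1–2 mm. I judged the grinder by eye only, and it looks unmoved.
- **Force:** the highest upward force I read while setting things down was about 16 N, on the white-lined bowl.
- **Disagreements:** the three cameras differed by 2–5 mm in y. I settled that from the grips, where the closed jaws give the true position, and compared each item with its place within one camera. One early move call was refused because its rows had no "fingers" value; nothing moved.

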